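# Put the tooth model, bottle and syringe back in their own trays

### The arm

A 6-joint arm with a two-finger parallel gripper is mounted at the origin on the work surface. World frame = base frame: x ahead of the robot, y to its left, z up, the work surface at z = 0. Lengths are in mm, angles in rad, forces in N, time in s.
With the tool pointing down it reaches from about 275 to 1000 mm from the base axis. Payload 8.4 kg.
Tool frame: the origin (TCP) lies at the very end of the fingers, on their centre line; the grasp point (between the pads) lies 19 mm behind it (r.pinch_z is the distance from the TCP to the grasp point, in mm); z points along the fingers, y is the direction in which the jaws open and shut (so a half turn about z gives the same grasp; the last joint's range is limited). The gripper opens to 85 mm and grips with 20 to 120 N. Pads are 22 mm wide; open, the fingers measure 114 mm over their backs; the gripper's body (76 mm by 85 mm) begins 54 mm behind the grasp point. The pads swing forward as they close: fully open they stand 13 mm farther back than shut.
Start: joints at [1.242, 0.353, 1.633, -0, 1.155, -0.002], TCP at [200.632, 591.924, 231.281] pointing down, gripper open.
Joint ranges: [-2.63, 2.63], [-0.92, 2.1], [0.06, 2.66], [-1.3, 4.44], [0, 2.69], [-3.02, 3.02]. Speed limits (rad/s): [2.22, 2.22, 2.79, 3.14, 3.14, 3.14].

### API

Orientations are given as [roll, pitch, yaw] about the fixed x, y, z axes, in that order (R = Rz(yaw) Ry(pitch) Rx(roll)).
In Python, from rig import r, optics gives the robot as it stands.
- The arm moves only by the shell command python3 -m creep 'ROWS' [FORCE]. ROWS is JSON, a list of rows, each an object with "dp": the shift along the tool's x, y, z in mm, a list of three; "angular": the turn, a rotation vector about the tool's x, y, z in rad, a list of three; "fingers": the finger opening in mm, from 0 to 85.4. In form: [{"dp": [dx, dy, dz], "angular": [wx, wy, wz], "fingers": fingers}, ...]. A call has 1 to 5 rows; each row is the pose to reach, as a shift and turn from the pose commanded when the call began, along the tool's axes at that moment; what a row does not reach only later rows make up. A row lasts 1/12 s, in which the tool goes at most 41.7 mm and 7.16 degrees, less where a joint would pass 70% of its speed; a pose out of reach is approached as far as the arm can. A call with a gripper value outside its range is refused whole. The fingers move at their own pace and stop on an object; FORCE is the grip in N (left out, the last holds). Time passes only in rows, so rows that repeat a pose let the fingers close. It gives the time, the measured TCP pose, the force and the opening at its end, in the units of the state.
- r.sense(): the state, without advancing time (a new reading comes with each control period).
- optics.grab_frame(name): name is "side" or "top"; returns the picture (480x640x3 uint8, blue, green, red); there is no depth.
- optics.camera_params(name): a dict with "fx", "fy", "cx", "cy" (pixels), "eye" and "rotation" of the camera in the world. Camera axes: x right, y up, looking along -z (the intrinsics and any distortion apply to the point x, -y, -z); pixel columns grow to the right and rows downward; lengths in mm; the calibration is good to about 2 mm. A picture is of the moment at which its call begins. camera_params takes no time and is no camera call.
- r.sign_off(): hands the job in, once; it reports no verdict.
The state is a dict: "clock": time; "qpos": joint angles; "qvel": joint speeds; "joint_efforts": joint torques, N m; "eef_pos": TCP position; "tcp_rot": TCP orientation; "contact_force": force on the tool from outside, world axes, zero at the start; "wrist_torque": the same for the moment, N m; "opening": opening from 0.0 (shut) to 1.0 (fully open).
Only numpy, scipy, OpenCV 4.12 (cv2) and the standard library are available. Lean on these libraries where they do the work, as an engineer would, in place of code of your own. Each camera call takes 0.05 s, during which the arm holds its last target.

### The job

The tooth model, the bottle and the syringe on the practice desk have been put away in each other's trays. Park one of them in the middle of the empty rubber pad and use the space to put them right: in the end the tooth model stands in the middle of the square tray, the bottle stands in the middle of the round tray, and the syringe lies in the middle of the long tray, along its length. Do not tip over the paper cup.

Things in the scene. Friction and masses are not known exactly. Their poses are not given: they have to be found in the camera images.
- tooth_center (a point): Tooth model: an oversize white plaster molar, 50 mm high in all, with a square base 40 x 40 x 14 mm, a narrow neck, and above it a square crown with rounded edges, 34 x 34 mm, its flat sides from 17 to 43 mm above the underside and parallel to the base's sides (best gripped there, about 30 mm above the underside); four round cusps on top. 60 to 120 g. The point is on its axis, half-way up (25 mm above its underside); z is up, x and y are square to its sides.
- bottle_center (a point): Bottle: a small round black dropper bottle with a white label band and white cap, 66 mm high; the body is a straight cylinder 32 mm across from the underside up to 40 mm (grip it there, about 26 mm above the underside), the cap 21 mm across. 30 to 60 g. The point is on its axis, half-way up (33 mm above its underside); z is up.
- syringe_center (a point): Syringe: a rigid black material syringe with white label, 120 mm long, lying along its x axis; round barrel 16 mm in diameter from x = -38 to +32 mm, nozzle to -60 mm, thin plunger to +60 mm; a cross plate 36 mm wide and 28 mm high at x = -36 mm and another at +57 mm, on whose edges it lies, so that it does not roll. 20 to 40 g. The point is on the barrel's axis at the middle of the length, 14 mm above what it lies on: grip it there, across the barrel.
- tray_round: Round steel tray, 150 mm across outside, fixed to the desk; floor 3 mm thick, rim 10 mm high and 3 mm thick; dark disc outline at the middle of its floor. The bottle's own place. Origin: middle of its underside, at desk height; z is up.
- tray_square: Square steel tray, 120 x 120 mm outside, fixed to the desk; floor 3 mm thick, rim 10 mm high and 3 mm thick; dark square outline at the middle of its floor. The tooth model's own place. Origin: middle of its underside, at desk height; x and y are square to its sides, z is up.
- tray_long: Long steel tray, 170 mm (along its x) by 100 mm (along its y) outside, fixed to the desk; floor 3 mm thick, rim 10 mm high and 3 mm thick; dark syringe outline along the middle of its floor. The syringe's own place, either way round. Origin: middle of its underside, at desk height; z is up.
- pad: The free spot: a flat dark rubber pad without rim, 120 x 120 mm, 4 mm thick, fixed to the desk, empty at the start. Origin: middle of its underside, at desk height; z is up.
- cup: Bystander: a paper coffee cup with a black lid, 99 mm high, 84 mm across at the top, standing loose on the desk; must not be tipped over. Origin: middle of its underside; z is up.
Mind the look-alikes: they are no part of the job. What is shaped like the part that bears bottle_center but yellow is not meant.

How it is judged:
By the outcome, as a careful person would: the job done as asked, in the order asked, and still so for the second after the job is handed in, with the robot touching nothing.
It also fails if it takes over 112 s, if anything falls off the work surface, if the arm or the gripper's body presses on something with over 40 N, if the wrist force passes 120 N, or if a joint passes its speed limit or range.

## Working session

There is one attempt and no reset: what is moved stays moved. The work goes in short steps, Python scripts to look and compute and a shell command to move; the robot and the scene stay as the last step left them, time stands still between calls to the robot, and variables do not carry over. Pictures are saved under pics/ and viewed, and the job is handed in when it is done.

```bash
ls; mkdir -p pics
python3 - <<'E'
from rig import r, optics
import cv2
print(r.sense(), r.pinch_z)
for n in("top","side"):
    cv2.imwrite(f"pics/{n}0.png",optics.grab_frame(n)); print(optics.camera_params(n))
E
```

```text
pics
{'clock': 0.0, 'qpos': array([ 1.24161848e+00,  3.53648828e-01,  1.63417380e+00,  7.51022048e-06,
        1.15515949e+00, -2.41270289e-03]), 'qvel': array([ 0.00031735,  0.00125233,  0.00039314,  0.00058145,  0.00056907,
       -0.0003791 ]), 'joint_efforts': array([-2.07309895e-03, -6.05248618e+01, -3.42054141e+01, -1.86331836e-04,
        9.48088156e-03,  3.31952833e-05]), 'eef_pos': array([200.46132239, 591.4668207 , 230.54427243]), 'tcp_rot': array([-3.14020322e+00, -1.02188958e-05,  2.81482447e+00]), 'contact_force': array([-0.48618532, -0.49592918, -0.02065124]), 'wrist_torque': array([ 0.03010499, -0.01610881, -0.06038272]), 'opening': 1.0003389581181399} 18.700000000000003
{'fx': 435.4717307184209, 'fy': 435.4717307184209, 'cx': 317.1815429461891, 'cy': 231.5106221019779, 'eye': array([516.71544229,   7.61815706, 875.90718698]), 'rotation': array([ 0.03873207, -0.01119704, -1.56566258])}
{'fx': 530.2479978758788, 'fy': 530.2479978758788, 'cx': 311.19902021193064, 'cy': 238.28622085220704, 'eye': array([  66.30604366, -454.04785203,  704.85058544]), 'rotation': array([ 0.79508139,  0.01485872, -0.82888069])}
```

View pics/top0.png

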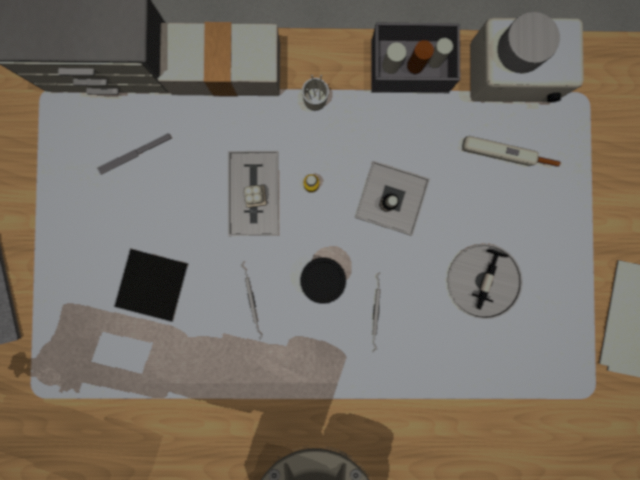

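View pics/side0.png

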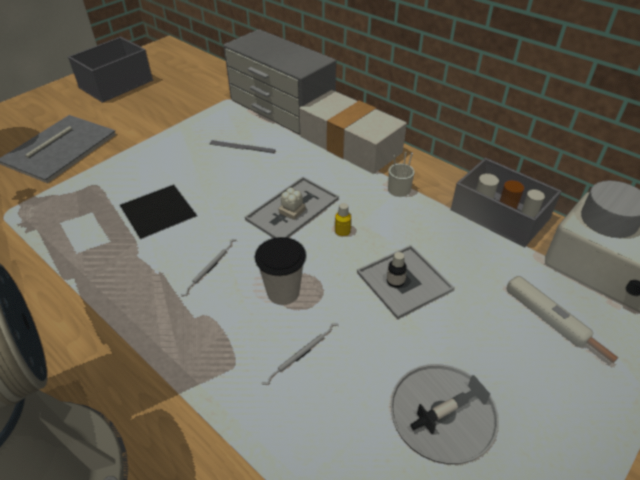

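```bash
cat > h.py <<'E'
import numpy as np, cv2
from scipy.spatial.transform import Rotation as R
from rig import r, optics
class Cam:
    def __init__(s,n):
        p=optics.camera_params(n); s.p=p; s.eye=np.array(p['eye']); s.R=R.from_euler('xyz',p['rotation']).as_matrix()
    def ray(s,u,v):
        p=s.p; d=s.R@np.array([(u-p['cx'])/p['fx'],-(v-p['cy'])/p['fy'],-1]); return d/np.linalg.norm(d)
    def on(s,u,v,z):
        d=s.ray(u,v); return s.eye+d*(z-s.eye[2])/d[2]
    def px(s,X):
        c=s.R.T@(np.array(X,float)-s.eye); p=s.p
        return np.array([p['cx']+p['fx']*c[0]/-c[2], p['cy']-p['fy']*c[1]/-c[2]])
def tri(a,pa,b,pb):
    da,db=a.ray(*pa),b.ray(*pb); A=np.stack([da,-db],1); t=np.linalg.lstsq(A,b.eye-a.eye,rcond=None)[0]
    P,Q=a.eye+t[0]*da,b.eye+t[1]*db
    return (P+Q)/2,np.linalg.norm(P-Q)
def grip(tgt=None):
    pass
E
python3 - <<'E'
from h import *
t=cv2.imread('pics/top0.png'); s=cv2.imread('pics/side0.png')
T,S=Cam('top'),Cam('side')
print(T.px([200,592,231]),S.px([200,592,231]),S.px([0,0,0]),T.px([0,0,0]))
def z(i,u,v,h,k,x,y): return cv2.resize(i[v-h:v+h,u-h:u+h],(k,k),interpolation=cv2.INTER_CUBIC)
row=[z(t,253,195,48,266,0,0),z(t,391,199,48,266,0,0),z(t,485,282,48,266,0,0)]
row2=[z(s,293,206,55,266,0,0),z(s,403,280,55,266,0,0),z(s,445,413,65,266,0,0)]
cv2.imwrite('pics/crop0.png',np.vstack([np.hstack(row),np.hstack(row2)]))
E
```

```text
[-95.67383623 466.89221711] [-79.69945622 111.51988081] [ 24.1294462  492.34886443] [314.71594605 511.70088063]
```

View pics/crop0.png

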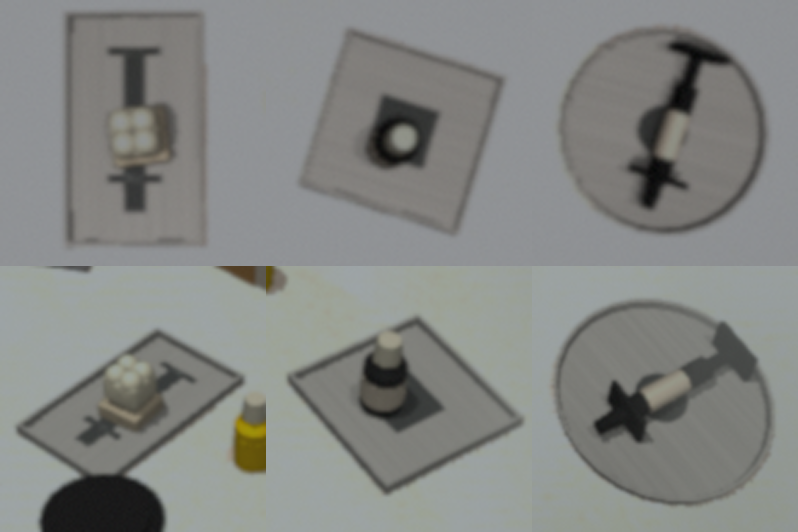

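Candidates: bottle is black with a white cap at top (391,201). The yellow one (312,183) and the vials (396,58), (421,57), (444,47) are look-alikes. Tooth is at (253,195), with nothing similar. Syringe is at (487,282); the white handpiece at (500,150) and the probes (251,300), (376,312) are not it. The crop confirms all three choices. Next I measure.

```bash
cat > m.py <<'E'
from h import *
T,S=Cam('top'),Cam('side')
t=cv2.imread('pics/top0.png'); s=cv2.imread('pics/side0.png')
hsv=cv2.cvtColor(t,cv2.COLOR_BGR2HSV)
for n,p in dict(desk=(205,190),rim=(229,200),floor=(240,160),sqf=(410,180),rf=(465,280),tooth=(253,192),cap=(392,201),label=(487,284),pad=(150,285)).items(): print(n,t[p[1],p[0]],hsv[p[1],p[0]])
E
python3 m.py
```

```text
desk [149 145 143] [110  10 149]
rim [103 105 107] [ 15  10 107]
floor [120 123 125] [ 18  10 125]
sqf [122 126 128] [ 20  12 128]
rf [124 127 129] [ 18  10 129]
tooth [117 129 130] [ 28  25 130]
cap [138 147 145] [ 37  16 147]
label [130 140 141] [ 27  20 141]
pad [17 18 19] [15 27 19]
```

```bash
cat >> m.py <<'E'
print('----')
def rect(img,cam,u0,v0,h,f,z):
    k=6; c=cv2.resize(img[v0-h:v0+h,u0-h:u0+h],None,fx=k,fy=k,interpolation=cv2.INTER_CUBIC).astype(int)
    m=f(c).astype(np.uint8)*255
    m=cv2.morphologyEx(m,cv2.MORPH_OPEN,np.ones((9,9)))
    cs,_=cv2.findContours(m,cv2.RETR_EXTERNAL,cv2.CHAIN_APPROX_NONE)
    c=max(cs,key=cv2.contourArea)[:,0,:]
    px=(c+.5)/k-.5+[u0-h,v0-h]
    return np.array([cam.on(u,v,z)[:2] for u,v in px],np.float32),px
dark=lambda c:(c[...,0]-c[...,2]<1)|(c.sum(2)<390)
for n,(u,v,h,f,z) in dict(long=(254,193,52,dark,10),square=(392,198,48,dark,10),round=(485,281,45,dark,10),
   pad=(152,285,45,lambda c:c.sum(2)<200,4),lid=(323,280,32,lambda c:c.sum(2)<150,99),yellow=(312,183,14,lambda c:c[...,2]-c[...,0]>25,40)).items():
    w,px=rect(t,T,u,v,h,f,z)
    if n in('round','lid'): print(n,cv2.fitEllipse(w), cv2.minEnclosingCircle(w))
    else: print(n,cv2.minAreaRect(w))
wh=lambda c:(c[...,2]-c[...,0]>3)&(c[...,2]>112)&(c[...,1]>108)
E
python3 m.py | sed 1,/----/d
```

```text
long ((626.9118041992188, 125.30976867675781), (171.51608276367188, 104.70753479003906), 0.7683602571487427)
square ((618.9942626953125, -150.56402587890625), (123.81417846679688, 124.68885040283203), 72.87604522705078)
round ((454.75543212890625, -333.38885498046875), (150.92701721191406, 153.93748474121094), 167.2611083984375) ((454.3082275390625, -332.981201171875), 77.71578979492188)
pad ((443.18646240234375, 327.9017333984375), (117.83372497558594, 117.87173461914062), 75.77713775634766)
lid ((460.9026794433594, -11.327381134033203), (78.3930892944336, 79.32078552246094), 85.89871978759766) ((461.0728759765625, -11.004252433776855), 40.175846099853516)
yellow ((644.3742065429688, 10.514169692993164), (33.717079162597656, 35.58552169799805), 45.54820251464844)
```

```bash
cat >> m.py <<'E'
print('====')
def blob(img,cam,u0,v0,h,f,z,near=None):
    w,px=rect(img,cam,u0,v0,h,f,z); return w,px
vis=t.copy()
w,px=rect(t,T,253,195,14,lambda c:(c[...,2]-c[...,0]>6)&(c[...,2]>95),3+14); print('tooth all',cv2.minAreaRect(w)); 
print(px.min(0),px.max(0))
w,px=rect(t,T,253,193,15,lambda c:(c.min(2)>110)&(c[...,2]-c[...,0]>6),45); print('crown@45',cv2.minAreaRect(w),px.min(0),px.max(0))
w,px=rect(t,T,391,201,9,lambda c:(c.min(2)>70),69); print('cap@69',cv2.minAreaRect(w),px.min(0),px.max(0))
w,px=rect(t,T,391,203,16,lambda c:(c.sum(2)<150),50); print('bottle dark',px.min(0),px.max(0))
w,px=rect(t,T,487,283,12,lambda c:(c.min(2)>100)&(c[...,2]-c[...,0]>7),25); print('label@25',cv2.minAreaRect(w),px.min(0),px.max(0))
w,px=rect(t,T,490,279,32,lambda c:(c.sum(2)<130),17); print('syr dark',cv2.minAreaRect(w),px.min(0),px.max(0))
def z(i,u,v,h,k): return cv2.resize(i[v-h:v+h,u-h:u+h],(k,k),interpolation=cv2.INTER_CUBIC)
cv2.imwrite('pics/crop1.png',np.clip(1.3*np.hstack([z(t,253,195,20,266),z(t,391,201,20,266),z(t,490,280,36,266)]).astype(float),0,255))
cv2.imwrite('pics/crop2.png',np.clip(1.3*np.hstack([z(s,293,203,24,266),z(s,398,270,24,266),z(s,450,405,45,266)]).astype(float),0,255))
E
python3 m.py | sed 1,/====/d
```

```text
tooth all ((619.7359619140625, 122.72845458984375), (45.28437423706055, 44.89216613769531), 5.719759464263916)
[242.58333333 184.41666667] [266.41666667 207.91666667]
crown@45 ((621.8590698242188, 124.74343872070312), (31.90497398376465, 31.311948776245117), 6.251760005950928) [243.25 185.25] [259.91666667 201.58333333]
cap@69 ((606.7929077148438, -140.52520751953125), (18.671279907226562, 18.112276077270508), 89.93732452392578) [387.08333333 195.58333333] [397.08333333 205.25      ]
bottle dark [380.91666667 190.91666667] [398.91666667 209.91666667]
label@25 ((451.18231201171875, -336.95440673828125), (15.054868698120117, 33.0191650390625), 71.93756866455078) [482.91666667 274.58333333] [493.91666667 291.25      ]
syr dark ((492.4332580566406, -356.5831298828125), (38.815975189208984, 47.48189926147461), 85.44684600830078) [485.91666667 249.08333333] [506.58333333 273.25      ][ WARN:0@0.721] global loadsave.cpp:1063 imwrite_ Unsupported depth image for selected encoder is fallbacked to CV_8U.
```

```bash
python3 -c "
import cv2,numpy as np
cv2.imwrite('pics/crop3.png',np.vstack([cv2.imread('pics/crop1.png'),cv2.imread('pics/crop2.png')]))"
```

```text
(no output)
```

View pics/crop3.png

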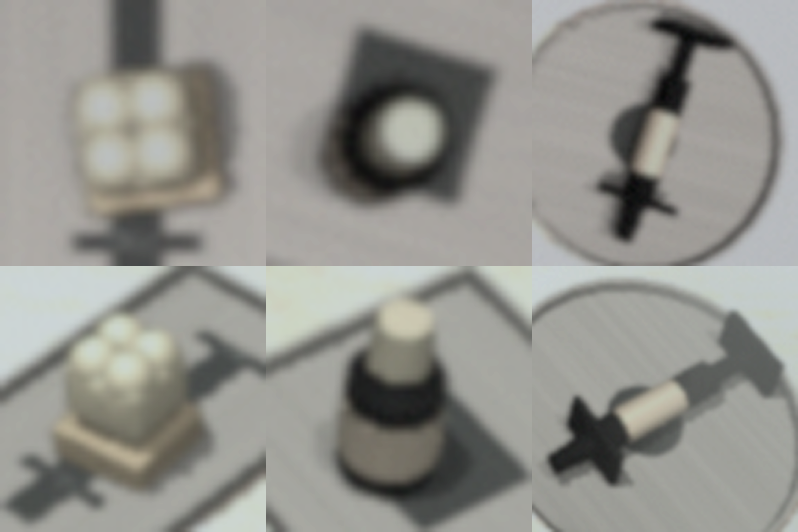

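```bash
cat >> m.py <<'E'
print('####')
print('cap tri',tri(T,(392.1,200.4),S,(398.9,255.4)))
print('tooth tri',tri(T,(251.6,193.4),S,(290.7,193.8)))
for nm,p in dict(tip=(479.2,308.2),plate=(496.8,253.5)).items(): print(nm,T.on(*p,17),T.on(*p,24))
# side checks of the trays / pad
for n,(u,v,h,f,zz) in dict(pad=(158,211,50,lambda c:c.sum(2)<150,4),square=(405,280,58,lambda c:(c[...,0]<150)|(c.sum(2)<440),10),round=(444,413,62,lambda c:(c.sum(2)<440),10),long=(293,206,54,lambda c:(c.sum(2)<440),10)).items():
    w,px=rect(s,S,u,v,h,f,zz); print(n,cv2.minAreaRect(w) if n!='round' else cv2.fitEllipse(w),px.min(0),px.max(0))
print(s[280,380],s[230,405],s[370,420],s[315,380])
def z2(i,u,v,h,k): return cv2.resize(i[v-h:v+h,u-h:u+h],(k,k),interpolation=cv2.INTER_CUBIC)
E
python3 m.py 2>/dev/null| sed 1,/####/d
```

```text
cap tri (array([ 607.79937279, -141.92363048,   64.34269018]), np.float64(1.3526678251780175))
tooth tri (array([622.13201581, 124.16980063,  42.13980546]), np.float64(1.5466204670131238))
tip [ 400.73383492 -321.5909608    17.        ] [ 401.67907238 -318.90794235   24.        ]
plate [ 508.47547705 -357.57685476   17.        ] [ 508.54263187 -354.6005552    24.        ]
pad ((440.7534484863281, 322.69793701171875), (115.60118865966797, 115.31111907958984), 75.7726821899414) [120.91666667 185.58333333] [194.75       237.08333333]
square ((613.7584228515625, -156.2357940673828), (135.35997009277344, 131.18055725097656), 72.35015106201172) [355.08333333 243.91666667] [455.75       319.91666667]
round ((449.4400939941406, -344.37811279296875), (148.69522094726562, 170.74459838867188), 163.332763671875) [388.58333333 363.25      ] [505.41666667 474.41666667]
long ((595.8241577148438, 109.92054748535156), (257.1907958984375, 158.2168426513672), 21.06737518310547) [243.58333333 176.25      ] [339.25       259.41666667]
[124 129 128] [156 163 156] [96 99 99] [160 163 157]
```

Measured (top camera; sizes agree with the given ones): tooth (622,124.5) at 6°, bottle (607,-141), syringe (456,-338.5) with its axis at -18°, long tray (627,125.3) at 0.8°, square (619,-150.6) at -17°, round (454.7,-333.3), pad (443.2,328) at -14°, cup (461,-11). Side-camera triangulation agrees to within about 2–5 mm. Plan: park the tooth, then syringe → long, bottle → round, tooth → square.

```bash
cat > go.py <<'E'
import sys; from h import *
x,y,z,phi=map(float,sys.argv[1:5]); st=r.sense()
M=R.from_euler('xyz',st['tcp_rot']); Tt=R.from_euler('xyz',[np.pi,0,np.radians(phi)+np.pi/2])
w=(M.inv()*Tt).as_rotvec()
if abs(w[2])>np.pi/2:
    Tt=R.from_euler('xyz',[np.pi,0,np.radians(phi)-np.pi/2]); w=(M.inv()*Tt).as_rotvec()
print('t',round(st['clock'],2),'dp',M.inv().apply(np.array([x,y,z])-st['eef_pos']).round(1),'ang',w.round(3),'pos',st['eef_pos'].round(1),'open',round(st['opening'],3),'F',st['contact_force'].round(1))
E
python3 go.py 622 124.5 150 6
```

```text
t 0.1 dp [-549.1 -306.9   81. ] ang [-1.000e-03  1.000e-03  1.139e+00] pos [200.5 591.5 230.6] open 0.998 F [-0.2 -1.2 -0.2]
```

```bash
python3 -m creep '[{"dp":[-20,-11,0],"angular":[0,0,0.05],"fingers":85},{"dp":[-53,-30,0],"angular":[0,0,0.14],"fingers":85},{"dp":[-88,-49,5],"angular":[0,0,0.23],"fingers":80},{"dp":[-122,-68,10],"angular":[0,0,0.32],"fingers":75},{"dp":[-156,-87,15],"angular":[0,0,0.41],"fingers":70}]' 40; python3 go.py 622 124.5 150 6
```

```text
clock: 0.52
eef_pos: [321.1, 457.9, 215.9]
tcp_rot: [-3.141, 0.0, 2.401]
contact_force: [1.0, 0.1, 0.6]
opening: 0.82
t 0.52 dp [-447.1  -43.1   65.9] ang [-0.     0.     0.725] pos [321.1 457.9 215.9] open 0.82 F [1.  0.1 0.6]
```

```bash
python3 -m creep '[{"dp":[-36,-3,5],"angular":[0,0,0.08],"fingers":65},{"dp":[-72,-7,10],"angular":[0,0,0.16],"fingers":65},{"dp":[-108,-10,15],"angular":[0,0,0.24],"fingers":65},{"dp":[-144,-14,20],"angular":[0,0,0.32],"fingers":65},{"dp":[-180,-17,25],"angular":[0,0,0.40],"fingers":65}]'; python3 go.py 622 124.5 150 6
```

```text
clock: 0.93
eef_pos: [443.0, 324.2, 190.9]
tcp_rot: [-3.141, 0.0, 2.001]
contact_force: [0.4, 0.5, 0.6]
opening: 0.762
t 0.93 dp [-256.2   79.4   40.9] ang [-0.     0.     0.325] pos [443.  324.2 190.9] open 0.762 F [0.4 0.5 0.6]
```

```bash
python3 -m creep '[{"dp":[-36,11,6],"angular":[0,0,0.06],"fingers":65},{"dp":[-72,22,12],"angular":[0,0,0.12],"fingers":65},{"dp":[-108,33,18],"angular":[0,0,0.18],"fingers":65},{"dp":[-144,44,24],"angular":[0,0,0.24],"fingers":65},{"dp":[-180,55,30],"angular":[0,0,0.325],"fingers":65}]'; python3 go.py 622 124.5 130 6
```

```text
clock: 1.35
eef_pos: [568.7, 184.0, 160.8]
tcp_rot: [-3.141, 0.0, 1.677]
contact_force: [0.1, 1.2, 0.5]
opening: 0.761
t 1.35 dp [-64.8  46.7  30.7] ang [-0.     0.     0.002] pos [568.7 184.  160.8] open 0.761 F [0.1 1.2 0.5]
```

```bash
python3 -m creep '[{"dp":[-25,-0,15],"angular":[0,0,0],"fingers":65},{"dp":[-50,-1,30],"angular":[0,0,0],"fingers":65},{"dp":[-70,-1,30],"angular":[0,0,0],"fingers":65},{"dp":[-80,-1,30],"angular":[0,0,0],"fingers":65}]'; python3 go.py 622 124.5 100 6
python3 - <<'E'
from h import *
for n in("top","side"): cv2.imwrite(f"pics/{n}1.png",optics.grab_frame(n))
T,S=Cam('top'),Cam('side'); p=r.sense()['eef_pos']; print(T.px(p),S.px(p))
E
```

```text
clock: 1.68
eef_pos: [574.8, 103.7, 129.9]
tcp_rot: [-3.139, 0.001, 1.678]
contact_force: [0.0, -0.3, 0.0]
opening: 0.76
t 1.68 dp [15.7 49.3 29.7] ang [-0.003  0.001  0.003] pos [574.8 103.7 129.9] open 0.76 F [ 0.  -0.3  0. ]
[255.62668145 213.54074046] [277.76913194 172.12926478]
```

I sent that second move before reading the first one's result, so it missed the xy target. It was high up and nothing was touched. I'll correct it now.

View pics/side1.png

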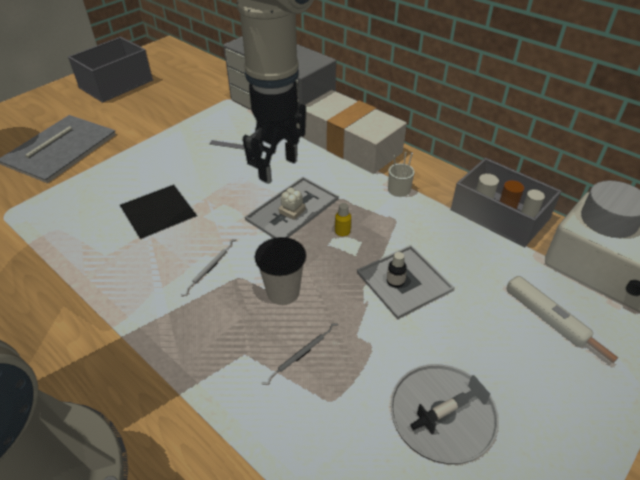

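```bash
python3 -m creep '[{"dp":[8,25,10],"angular":[0,0,0],"fingers":65},{"dp":[16,49,25],"angular":[0,0,0],"fingers":65},{"dp":[16,49,50],"angular":[0,0,0],"fingers":65},{"dp":[16,49,56],"angular":[0,0,0],"fingers":65},{"dp":[16,49,56],"angular":[0,0,0],"fingers":65}]'; python3 go.py 622 124.5 14 6
python3 - <<'E'
from h import *
cv2.imwrite("pics/side2.png",optics.grab_frame('side'))
T,S=Cam('top'),Cam('side'); p=r.sense()['eef_pos']; print(T.px(p),S.px(p))
E
```

```text
clock: 2.2
eef_pos: [620.7, 128.2, 73.5]
tcp_rot: [-3.137, 0.0, 1.681]
contact_force: [-1.7, 0.5, 0.1]
opening: 0.757
t 2.2 dp [-3.8  1.2 59.5] ang [-0.004  0.     0.005] pos [620.7 128.2  73.5] open 0.757 F [-1.7  0.5  0.1]
[247.30130263 191.26994866] [287.83150987 179.92558915]
```

View pics/side2.png

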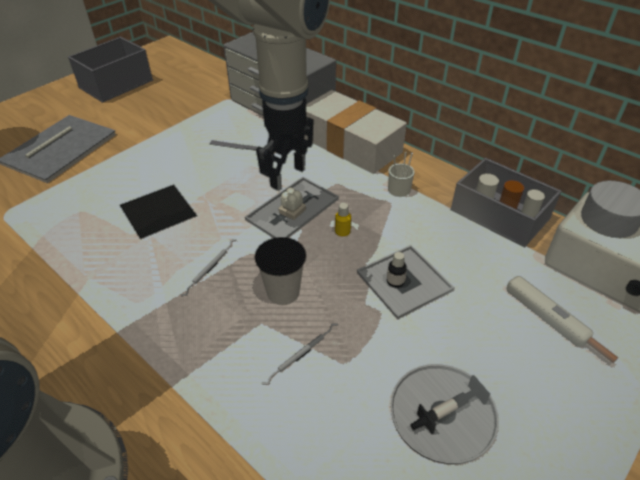

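```bash
python3 -m creep '[{"dp":[-3,1,10],"angular":[0,0,0],"fingers":65},{"dp":[-4,1,22],"angular":[0,0,0],"fingers":65},{"dp":[-4,1,34],"angular":[0,0,0],"fingers":65},{"dp":[-4,1,46],"angular":[0,0,0],"fingers":65},{"dp":[-4,1,57],"angular":[0,0,0],"fingers":65}]'; python3 go.py 622 124.5 14 6
```

```text
clock: 2.67
eef_pos: [623.6, 123.2, 16.9]
tcp_rot: [-3.141, 0.0, 1.68]
contact_force: [-0.1, -0.4, -0.2]
opening: 0.762
t 2.67 dp [ 1.4 -1.4  2.9] ang [-0.001  0.     0.004] pos [623.6 123.2  16.9] open 0.762 F [-0.1 -0.4 -0.2]
```

```bash
python3 -m creep '[{"dp":[1.4,-1.4,3],"angular":[0,0,0],"fingers":65},{"dp":[1.4,-1.4,3],"angular":[0,0,0],"fingers":40},{"dp":[1.4,-1.4,3],"angular":[0,0,0],"fingers":25},{"dp":[1.4,-1.4,3],"angular":[0,0,0],"fingers":25},{"dp":[1.4,-1.4,3],"angular":[0,0,0],"fingers":25}]' 30; python3 -m creep '[{"dp":[0,0,0],"angular":[0,0,0],"fingers":25},{"dp":[0,0,0],"angular":[0,0,0],"fingers":25}]';python3 go.py 622 124.5 150 6
```

```text
clock: 3.08
eef_pos: [623.0, 124.9, 16.2]
tcp_rot: [3.14, -0.0, 1.68]
contact_force: [0.0, 0.2, -1.0]
opening: 0.392
clock: 3.25
eef_pos: [623.0, 124.9, 16.2]
tcp_rot: [3.14, -0.0, 1.68]
contact_force: [-0.5, 0.7, 5.6]
opening: 0.393
t 3.25 dp [  -0.2   -0.9 -133.8] ang [ 0.001 -0.     0.004] pos [623.  124.9  16.2] open 0.393 F [-0.5  0.7  5.6]
```

Gripped: the opening is 33.6 mm, against the crown's 34 mm. Lifting.

```bash
python3 -m creep '[{"dp":[0,0,-8],"angular":[0,0,0],"fingers":25},{"dp":[0,0,-24],"angular":[0,0,0],"fingers":25},{"dp":[0,0,-48],"angular":[0,0,0],"fingers":25},{"dp":[0,0,-72],"angular":[0,0,0],"fingers":25},{"dp":[0,0,-84],"angular":[0,0,0],"fingers":25}]';python3 go.py 443 328 90 -14
```

```text
clock: 3.67
eef_pos: [623.9, 125.0, 102.4]
tcp_rot: [3.138, -0.0, 1.68]
contact_force: [0.1, -0.1, -1.0]
opening: 0.391
t 3.67 dp [ 221.5 -157.7   11.9] ang [ 0.003 -0.001  0.353] pos [623.9 125.  102.4] open 0.391 F [ 0.1 -0.1 -1. ]
```

```bash
python3 -m creep '[{"dp":[15,-10,0],"angular":[0,0,0.03],"fingers":25},{"dp":[42,-30,0],"angular":[0,0,0.09],"fingers":25},{"dp":[69,-49,0],"angular":[0,0,0.15],"fingers":25},{"dp":[96,-68,0],"angular":[0,0,0.21],"fingers":25},{"dp":[123,-87,0],"angular":[0,0,0.27],"fingers":25}]';python3 go.py 443 327.5 90 -14
```

```text
clock: 4.08
eef_pos: [521.5, 238.2, 99.3]
tcp_rot: [3.141, -0.0, 1.406]
contact_force: [0.8, -0.1, -1.2]
opening: 0.394
t 4.08 dp [ 75.2 -92.1   9.3] ang [ 0.   -0.    0.08] pos [521.5 238.2  99.3] open 0.394 F [ 0.8 -0.1 -1.2]
```

```bash
python3 -m creep '[{"dp":[20,-24,0],"angular":[0,0,0.03],"fingers":25},{"dp":[40,-49,3],"angular":[0,0,0.06],"fingers":25},{"dp":[60,-73,6],"angular":[0,0,0.08],"fingers":25},{"dp":[75,-92,9],"angular":[0,0,0.08],"fingers":25},{"dp":[75,-92,20],"angular":[0,0,0.08],"fingers":25}]';python3 go.py 443 327.5 17 -14
```

```text
clock: 4.5
eef_pos: [442.0, 329.4, 80.2]
tcp_rot: [3.141, -0.002, 1.332]
contact_force: [0.3, 0.9, -1.1]
opening: 0.393
t 4.5 dp [-1.7  1.4 63.2] ang [ 0.001 -0.002  0.006] pos [442.  329.4  80.2] open 0.393 F [ 0.3  0.9 -1.1]
```

```bash
python3 -m creep '[{"dp":[-1,1,14],"angular":[0,0,0],"fingers":25},{"dp":[-1,1,30],"angular":[0,0,0],"fingers":25},{"dp":[-1,1,45],"angular":[0,0,0],"fingers":25},{"dp":[-1,1,57],"angular":[0,0,0],"fingers":25},{"dp":[-1,1,60],"angular":[0,0,0],"fingers":25}]';python3 go.py 443 327.5 17.5 -14
```

```text
clock: 4.92
eef_pos: [443.8, 324.0, 17.2]
tcp_rot: [-3.14, 0.002, 1.33]
contact_force: [-0.7, -0.2, -2.1]
opening: 0.392
t 4.92 dp [ 3.2 -1.6 -0.3] ang [-0.002  0.002  0.003] pos [443.8 324.   17.2] open 0.392 F [-0.7 -0.2 -2.1]
```

```bash
python3 -m creep '[{"dp":[0,0,0],"angular":[0,0,0],"fingers":25},{"dp":[0,0,0],"angular":[0,0,0],"fingers":25},{"dp":[0,0,0],"angular":[0,0,0],"fingers":25}]';python3 go.py 443 327.5 17.3 -14
```

```text
clock: 5.17
eef_pos: [445.2, 325.3, 20.0]
tcp_rot: [3.141, -0.001, 1.33]
contact_force: [-0.3, -0.2, -0.8]
opening: 0.398
t 5.17 dp [ 1.6 -2.6  2.7] ang [ 0.001 -0.001  0.003] pos [445.2 325.3  20. ] open 0.398 F [-0.3 -0.2 -0.8]
```

```bash
python3 -m creep '[{"dp":[1,-1.5,0],"angular":[0,0,0],"fingers":25},{"dp":[1.6,-2.6,1],"angular":[0,0,0],"fingers":25},{"dp":[1.6,-2.6,2],"angular":[0,0,0],"fingers":25},{"dp":[1.6,-2.6,3],"angular":[0,0,0],"fingers":25},{"dp":[1.6,-2.6,3],"angular":[0,0,0],"fingers":25}]';python3 go.py 443 327.5 17.3 -14
```

```text
clock: 5.58
eef_pos: [442.5, 327.5, 17.1]
tcp_rot: [3.141, -0.0, 1.33]
contact_force: [-3.7, -1.8, 8.3]
opening: 0.389
t 5.58 dp [ 0.1  0.5 -0.2] ang [ 0.    -0.     0.003] pos [442.5 327.5  17.1] open 0.389 F [-3.7 -1.8  8.3]
```

Contact of about 8 N, so it is seated. Release and rise.

```bash
python3 -m creep '[{"dp":[0,0,0],"angular":[0,0,0],"fingers":45},{"dp":[0,0,0],"angular":[0,0,0],"fingers":60},{"dp":[0,0,0],"angular":[0,0,0],"fingers":60},{"dp":[0,0,-15],"angular":[0,0,0],"fingers":60},{"dp":[0,0,-45],"angular":[0,0,0],"fingers":60}]';python3 -m creep '[{"dp":[0,0,-35],"angular":[0,0,0],"fingers":60},{"dp":[0,0,-70],"angular":[0,0,0],"fingers":60},{"dp":[0,0,-85],"angular":[0,0,0],"fingers":60}]'; python3 go.py 456 -338.5 150 72
```

```text
clock: 6.0
eef_pos: [440.4, 325.7, 58.8]
tcp_rot: [-3.138, 0.005, 1.33]
contact_force: [0.4, -0.6, -0.3]
opening: 0.704
clock: 6.25
eef_pos: [443.9, 328.3, 150.4]
tcp_rot: [3.139, -0.004, 1.33]
contact_force: [1.0, 0.9, 0.1]
opening: 0.703
t 6.25 dp [-644.7  170.9   -1.5] ang [ 5.000e-03 -1.000e-03 -1.498e+00] pos [443.9 328.3 150.4] open 0.703 F [1.  0.9 0.1]
```

```bash
python3 -m creep '[{"dp":[-18,5,0],"angular":[0,0,0.04],"fingers":60},{"dp":[-52,14,-5],"angular":[0,0,0.13],"fingers":60},{"dp":[-86,23,-10],"angular":[0,0,0.22],"fingers":60},{"dp":[-120,32,-15],"angular":[0,0,0.31],"fingers":60},{"dp":[-154,41,-20],"angular":[0,0,0.40],"fingers":60}]'
python3 - <<'E'
from h import *
t=optics.grab_frame('top'); cv2.imwrite("pics/top3.png",t)
cv2.imwrite("pics/top3c.png",cv2.resize(t[235:335,95:205],None,fx=5,fy=5,interpolation=cv2.INTER_CUBIC))
E
python3 go.py 456 -338.5 150 -108
```

```text
clock: 6.67
eef_pos: [445.0, 166.5, 166.4]
tcp_rot: [3.142, 0.0, 0.926]
contact_force: [1.0, 0.0, 0.7]
opening: 0.703
t 6.72 dp [-390.7  312.5   18.3] ang [0.003 0.002 1.233] pos [444.6 161.7 166.9] open 0.701 F [-1.1 -3.5  0.2]
```

View pics/top3c.png

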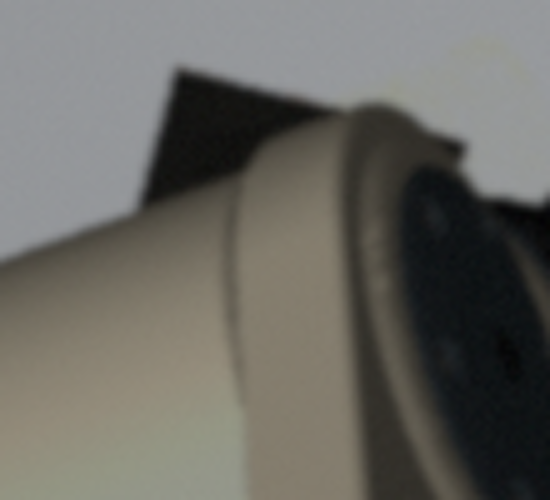

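The arm hides the pad in this view (only its corner shows), so I'll check the tooth from farther away.

```bash
python3 -m creep '[{"dp":[-28,23,0],"angular":[0,0,0.09],"fingers":60},{"dp":[-56,45,0],"angular":[0,0,0.18],"fingers":60},{"dp":[-84,67,0],"angular":[0,0,0.27],"fingers":60},{"dp":[-112,89,0],"angular":[0,0,0.36],"fingers":60},{"dp":[-140,112,0],"angular":[0,0,0.45],"fingers":60}]'; python3 go.py 456 -338.5 150 -108
```

```text
clock: 7.13
eef_pos: [451.1, -12.8, 166.3]
tcp_rot: [3.142, -0.0, 0.476]
contact_force: [1.0, 0.6, -0.2]
opening: 0.695
t 7.13 dp [-144.9  291.8   16.3] ang [-0.   -0.    0.79] pos [451.1 -12.8 166.3] open 0.695 F [ 1.   0.6 -0.2]
```

```bash
python3 -m creep '[{"dp":[-16,32,0],"angular":[0,0,0.09],"fingers":60},{"dp":[-32,64,0],"angular":[0,0,0.18],"fingers":60},{"dp":[-48,96,0],"angular":[0,0,0.27],"fingers":60},{"dp":[-64,128,0],"angular":[0,0,0.36],"fingers":55},{"dp":[-80,160,0],"angular":[0,0,0.45],"fingers":50}]'
python3 - <<'E'
from h import *
t=optics.grab_frame('top'); cv2.imwrite("pics/top4.png",t)
cv2.imwrite("pics/top4c.png",cv2.resize(t[235:335,95:205],None,fx=5,fy=5,interpolation=cv2.INTER_CUBIC))
E
python3 go.py 456 -338.5 120 -108
```

```text
clock: 7.55
eef_pos: [454.1, -191.9, 166.3]
tcp_rot: [3.142, -0.0, 0.025]
contact_force: [0.7, 1.2, -0.1]
opening: 0.59
t 7.6 dp [ -1.7 141.2  47.2] ang [ 0.003 -0.002  0.332] pos [ 455.1 -197.2  166.7] open 0.587 F [ 2.  -4.6  0.8]
```

View pics/top4c.png

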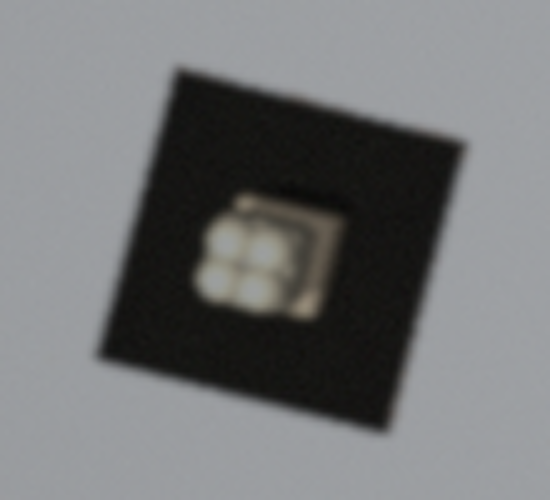

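```bash
cat > meas.py <<'E'
from h import *
exec(open('m.py').read().split("print('----')")[1].split('dark=')[0])
T=Cam('top')
E
python3 - <<'E'
from meas import *
t=cv2.imread('pics/top4.png')
w,px=rect(t,T,152,285,45,lambda c:c.sum(2)<200,4); print('pad',cv2.minAreaRect(w))
for cr in((240,195),(348,212),(318,318)): print(T.on(95+cr[0]/5,235+cr[1]/5,18)[:2].round(1))
w,px=rect(t,T,150,285,18,lambda c:c.min(2)>40,18); print('base@18',cv2.minAreaRect(w))
w,px=rect(t,T,146,286,10,lambda c:c.min(2)>110,47); print('crown@47',cv2.minAreaRect(w))
E
```

```text
pad ((443.1986999511719, 327.8584289550781), (117.20458984375, 117.32073974609375), 75.73004150390625)
[465.  338.4]
[458.5 296.2]
[417.2 307.1]
base@18 ((441.52740478515625, 328.77886962890625), (52.7465705871582, 46.228050231933594), 76.2517318725586)
crown@47 ((441.0382995605469, 326.295166015625), (29.250225067138672, 28.90531349182129), 76.25498962402344)
```

The tooth stands upright on the pad, within about 3–4 mm of its middle (crown (441,326), pad (443,328)). That's good for parking. On to the syringe.

```bash
python3 -m creep '[{"dp":[0,34,8],"angular":[0,0,0.09],"fingers":50},{"dp":[0,68,20],"angular":[0,0,0.18],"fingers":50},{"dp":[-1,100,32],"angular":[0,0,0.27],"fingers":50},{"dp":[-1,125,40],"angular":[0,0,0.332],"fingers":50},{"dp":[-2,141,45],"angular":[0,0,0.332],"fingers":50}]'; python3 -m creep '[{"dp":[0,0,5],"angular":[0,0,0],"fingers":50},{"dp":[0,0,20],"angular":[0,0,0],"fingers":50},{"dp":[0,0,35],"angular":[0,0,0],"fingers":50},{"dp":[0,0,45],"angular":[0,0,0],"fingers":50},{"dp":[0,0,45],"angular":[0,0,0],"fingers":50}]'; python3 go.py 456 -338.5 6 -108
python3 - <<'E'
from h import *
s=optics.grab_frame('side'); cv2.imwrite("pics/side5.png",cv2.resize(s[250:480,320:600],None,fx=2.5,fy=2.5,interpolation=cv2.INTER_CUBIC))
E
```

```text
clock: 8.02
eef_pos: [456.3, -333.3, 120.2]
tcp_rot: [3.141, 0.0, -0.306]
contact_force: [-0.4, 0.3, 0.1]
opening: 0.583
clock: 8.43
eef_pos: [455.5, -329.3, 74.4]
tcp_rot: [-3.14, 0.003, -0.3]
contact_force: [-0.5, 0.3, -0.1]
opening: 0.59
t 8.43 dp [ 3.4  8.8 68.4] ang [-0.001  0.003  0.014] pos [ 455.5 -329.3   74.4] open 0.59 F [-0.5  0.3 -0.1]
```

View pics/side5.png

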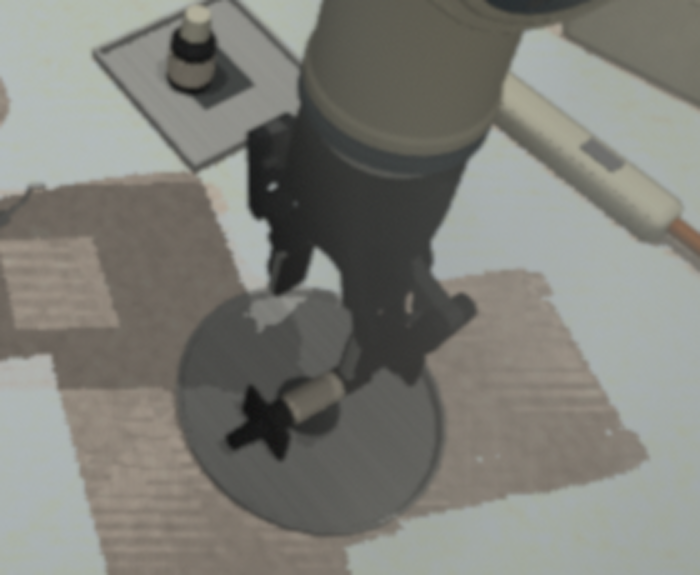

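```bash
python3 -m creep '[{"dp":[2,4,5],"angular":[0,0,0.014],"fingers":50},{"dp":[3.4,8.8,15],"angular":[0,0,0.014],"fingers":50},{"dp":[3.4,8.8,28],"angular":[0,0,0.014],"fingers":50},{"dp":[3.4,8.8,38],"angular":[0,0,0.014],"fingers":50},{"dp":[3.4,8.8,45],"angular":[0,0,0.014],"fingers":50}]'; python3 -m creep '[{"dp":[0,0,0],"angular":[0,0,0],"fingers":45},{"dp":[0,0,0],"angular":[0,0,0],"fingers":40}]';python3 go.py 456 -338.5 6.5 -108
```

```text
clock: 8.9
eef_pos: [456.9, -340.6, 30.2]
tcp_rot: [-3.141, 0.001, -0.316]
contact_force: [-0.3, -1.1, -0.0]
opening: 0.589
clock: 9.07
eef_pos: [457.0, -340.4, 30.9]
tcp_rot: [-3.141, 0.001, -0.316]
contact_force: [0.1, -0.5, -0.2]
opening: 0.471
t 9.07 dp [-1.5 -1.5 24.4] ang [-0.     0.001 -0.002] pos [ 457.  -340.4   30.9] open 0.471 F [ 0.1 -0.5 -0.2]
```

```bash
python3 -m creep '[{"dp":[-1,-1,6],"angular":[0,0,0],"fingers":40},{"dp":[-1.5,-1.5,13],"angular":[0,0,0],"fingers":40},{"dp":[-1.5,-1.5,19],"angular":[0,0,0],"fingers":40},{"dp":[-1.5,-1.5,22],"angular":[0,0,0],"fingers":40},{"dp":[-1.5,-1.5,24],"angular":[0,0,0],"fingers":40}]'; python3 -m creep '[{"dp":[0,0,0],"angular":[0,0,0],"fingers":40}]';python3 go.py 456 -338.5 6 -108
```

```text
clock: 9.48
eef_pos: [456.0, -338.4, 6.6]
tcp_rot: [-3.141, 0.001, -0.316]
contact_force: [-0.0, -0.4, 0.4]
opening: 0.469
clock: 9.57
eef_pos: [456.0, -338.5, 6.7]
tcp_rot: [-3.141, 0.001, -0.316]
contact_force: [0.3, 0.3, -0.6]
opening: 0.469
t 9.57 dp [-0.   0.1  0.7] ang [-0.     0.001 -0.002] pos [ 456.  -338.5    6.7] open 0.469 F [ 0.3  0.3 -0.6]
```

```bash
python3 -m creep '[{"dp":[0,0,0],"angular":[0,0,0],"fingers":25},{"dp":[0,0,0],"angular":[0,0,0],"fingers":10},{"dp":[0,0,0],"angular":[0,0,0],"fingers":8},{"dp":[0,0,0],"angular":[0,0,0],"fingers":8},{"dp":[0,0,0],"angular":[0,0,0],"fingers":8}]' 30;  python3 -m creep '[{"dp":[0,0,0],"angular":[0,0,0],"fingers":8},{"dp":[0,0,0],"angular":[0,0,0],"fingers":8}]';python3 go.py 627 125.3 150 -89.2
```

```text
clock: 9.98
eef_pos: [456.5, -338.8, 7.6]
tcp_rot: [3.141, -0.001, -0.316]
contact_force: [-0.4, 0.4, 1.9]
opening: 0.172
clock: 10.15
eef_pos: [456.5, -338.8, 7.6]
tcp_rot: [3.141, -0.001, -0.316]
contact_force: [-0.5, -0.6, 3.5]
opening: 0.175
t 10.15 dp [  17.7 -494.1 -142.5] ang [ 0.    -0.001 -0.33 ] pos [ 456.5 -338.8    7.6] open 0.175 F [-0.5 -0.6  3.5]
```

```bash
python3 -m creep '[{"dp":[0,0,-6],"angular":[0,0,0],"fingers":8},{"dp":[0,0,-20],"angular":[0,0,0],"fingers":8},{"dp":[0,0,-44],"angular":[0,0,0],"fingers":8},{"dp":[0,0,-70],"angular":[0,0,0],"fingers":8},{"dp":[0,0,-95],"angular":[0,0,0],"fingers":8}]'; python3 -m creep '[{"dp":[0,-5,-20],"angular":[0,0,0],"fingers":8},{"dp":[0,-20,-40],"angular":[0,0,-0.02],"fingers":8},{"dp":[1,-42,-50],"angular":[0,0,-0.05],"fingers":8},{"dp":[2,-68,-52],"angular":[0,0,-0.08],"fingers":8},{"dp":[3,-96,-52],"angular":[0,0,-0.11],"fingers":8}]';python3 - <<'E'
from h import *
s=optics.grab_frame('side'); cv2.imwrite("pics/side6.png",cv2.resize(s[150:450,300:600],None,fx=2,fy=2,interpolation=cv2.INTER_CUBIC))
E
python3 go.py 627 125.3 150 -89.2
```

```text
clock: 10.57
eef_pos: [455.8, -338.3, 103.3]
tcp_rot: [-3.141, 0.001, -0.316]
contact_force: [0.0, 0.7, -0.8]
opening: 0.17
clock: 10.98
eef_pos: [489.5, -248.1, 155.8]
tcp_rot: [3.141, -0.002, -0.206]
contact_force: [1.1, 0.4, -0.7]
opening: 0.167
t 11.03 dp [  59.5 -389.1    5.9] ang [-0.002 -0.001 -0.217] pos [ 490.3 -243.8  155.1] open 0.174 F [ 2.2  3.4 -0.5]
```

View pics/side6.png

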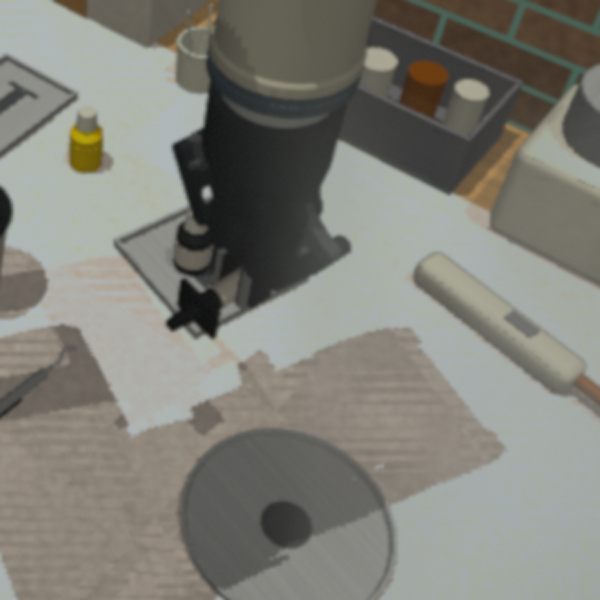

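The syringe is in the gripper and the round tray is empty. Continuing to the long tray.

```bash
python3 -m creep '[{"dp":[5,-30,0],"angular":[0,0,-0.03],"fingers":8},{"dp":[10,-62,0],"angular":[0,0,-0.06],"fingers":8},{"dp":[14,-94,0],"angular":[0,0,-0.09],"fingers":8},{"dp":[19,-126,0],"angular":[0,0,-0.12],"fingers":8},{"dp":[24,-158,0],"angular":[0,0,-0.15],"fingers":8}]'; python3 go.py 627 125.3 150 -89.2
```

```text
clock: 11.45
eef_pos: [544.8, -97.2, 154.5]
tcp_rot: [-3.142, 0.0, -0.055]
contact_force: [1.0, -0.0, -0.4]
opening: 0.17
t 11.45 dp [  69.9 -226.7    4.4] ang [-0.     0.    -0.069] pos [544.8 -97.2 154.5] open 0.17 F [ 1.  -0.  -0.4]
```

```bash
python3 -m creep '[{"dp":[9,-30,0],"angular":[0,0,-0.02],"fingers":8},{"dp":[19,-62,0],"angular":[0,0,-0.04],"fingers":8},{"dp":[29,-94,0],"angular":[0,0,-0.06],"fingers":8},{"dp":[39,-126,0],"angular":[0,0,-0.069],"fingers":8},{"dp":[48,-154,0],"angular":[0,0,-0.069],"fingers":8}]'; python3 -m creep '[{"dp":[8,-25,5],"angular":[0,0,0],"fingers":8},{"dp":[14,-46,15],"angular":[0,0,0],"fingers":8},{"dp":[19,-61,30],"angular":[0,0,0],"fingers":8},{"dp":[21,-68,45],"angular":[0,0,0],"fingers":8},{"dp":[21.5,-70,55],"angular":[0,0,0],"fingers":8}]'; python3 go.py 627 125.3 50 -89.2
```

```text
clock: 11.87
eef_pos: [601.6, 54.4, 154.5]
tcp_rot: [-3.141, 0.0, 0.014]
contact_force: [0.3, -0.0, -0.8]
opening: 0.171
clock: 12.28
eef_pos: [621.3, 123.6, 97.5]
tcp_rot: [3.141, 0.002, 0.014]
contact_force: [-0.1, 0.7, -0.2]
opening: 0.171
t 12.28 dp [ 5.8 -1.6 47.5] ang [0.    0.002 0.   ] pos [621.3 123.6  97.5] open 0.171 F [-0.1  0.7 -0.2]
```

```bash
python3 -m creep '[{"dp":[2,-1,6],"angular":[0,0,0],"fingers":8},{"dp":[4,-1.5,20],"angular":[0,0,0],"fingers":8},{"dp":[5,-1.5,34],"angular":[0,0,0],"fingers":8},{"dp":[5,-1.5,44],"angular":[0,0,0],"fingers":8},{"dp":[5,-1.5,50],"angular":[0,0,0],"fingers":8}]'; python3 -m creep '[{"dp":[0,0,0],"angular":[0,0,0],"fingers":8},{"dp":[0,0,0],"angular":[0,0,0],"fingers":8}]'; python3 go.py 627 125.3 8 -89.2
python3 - <<'E'
from h import *
for n in('side','top'):
  s=optics.grab_frame(n); cv2.imwrite(f"pics/{n}7.png",s)
a=cv2.imread('pics/side7.png')[120:260,220:370]; b=cv2.imread('pics/top7.png')[130:270,190:330]
cv2.imwrite('pics/c7.png',np.hstack([cv2.resize(a,(400,400)),cv2.resize(b,(400,400))]))
E
```

```text
clock: 12.7
eef_pos: [626.2, 123.4, 47.4]
tcp_rot: [3.141, 0.002, 0.012]
contact_force: [-0.2, 0.1, -0.8]
opening: 0.17
clock: 12.87
eef_pos: [626.8, 123.9, 49.0]
tcp_rot: [3.141, 0.001, 0.012]
contact_force: [-0.5, -0.1, 0.4]
opening: 0.174
t 12.87 dp [ 0.2 -1.4 41. ] ang [ 0.     0.001 -0.002] pos [626.8 123.9  49. ] open 0.174 F [-0.5 -0.1  0.4]
```

View pics/c7.png

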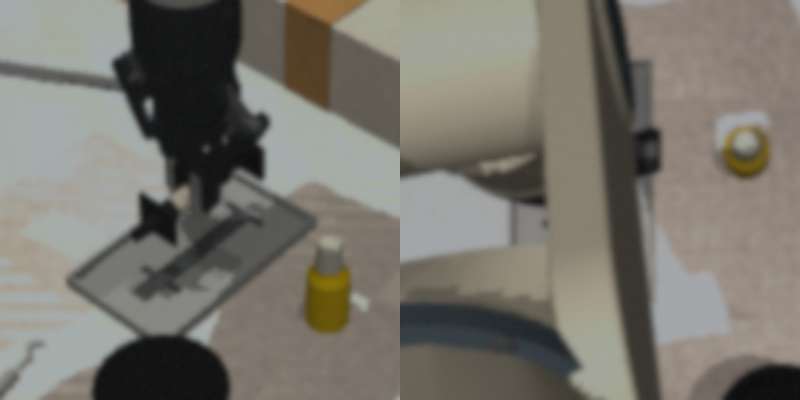

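```bash
python3 -m creep '[{"dp":[0,-1.4,6],"angular":[0,0,0],"fingers":8},{"dp":[0,-1.4,15],"angular":[0,0,0],"fingers":8},{"dp":[0,-1.4,25],"angular":[0,0,0],"fingers":8},{"dp":[0,-1.4,32],"angular":[0,0,0],"fingers":8},{"dp":[0,-1.4,37],"angular":[0,0,0],"fingers":8}]'; python3 -m creep '[{"dp":[0,0,1],"angular":[0,0,0],"fingers":8},{"dp":[0,0,2],"angular":[0,0,0],"fingers":8},{"dp":[0,0,3],"angular":[0,0,0],"fingers":8},{"dp":[0,0,3.5],"angular":[0,0,0],"fingers":8},{"dp":[0,0,3.5],"angular":[0,0,0],"fingers":8}]'; python3 go.py 627 125.3 8 -89.2
```

```text
clock: 13.38
eef_pos: [626.1, 125.6, 10.7]
tcp_rot: [3.141, 0.002, 0.013]
contact_force: [0.8, 0.4, -0.7]
opening: 0.173
clock: 13.8
eef_pos: [627.2, 125.7, 9.0]
tcp_rot: [-3.142, -0.0, 0.013]
contact_force: [0.4, -0.2, -0.4]
opening: 0.17
t 13.8 dp [-0.2  0.4  1. ] ang [-0.    -0.    -0.001] pos [627.2 125.7   9. ] open 0.17 F [ 0.4 -0.2 -0.4]
```

```bash
python3 -m creep '[{"dp":[0,0,1],"angular":[0,0,0],"fingers":8},{"dp":[0,0,1.5],"angular":[0,0,0],"fingers":8},{"dp":[0,0,1.5],"angular":[0,0,0],"fingers":8}]'; python3 go.py 627 125.3 7.6 -89.2
```

```text
clock: 14.05
eef_pos: [627.2, 125.7, 7.6]
tcp_rot: [-3.141, -0.0, 0.013]
contact_force: [0.3, -1.0, 1.3]
opening: 0.171
t 14.05 dp [-0.2  0.4  0. ] ang [-0.    -0.    -0.001] pos [627.2 125.7   7.6] open 0.171 F [ 0.3 -1.   1.3]
```

```bash
python3 -m creep '[{"dp":[0,0,0],"angular":[0,0,0],"fingers":20},{"dp":[0,0,0],"angular":[0,0,0],"fingers":30},{"dp":[0,0,0],"angular":[0,0,0],"fingers":40},{"dp":[0,0,0],"angular":[0,0,0],"fingers":42},{"dp":[0,0,-8],"angular":[0,0,0],"fingers":42}]'; python3 -m creep '[{"dp":[0,0,-20],"angular":[0,0,0],"fingers":42},{"dp":[0,0,-50],"angular":[0,0,0],"fingers":45},{"dp":[0,0,-80],"angular":[0,0,0],"fingers":55},{"dp":[0,0,-105],"angular":[0,0,0],"fingers":60},{"dp":[0,0,-115],"angular":[0,0,0],"fingers":60}]'; python3 go.py 607 -141 130 -89.2
```

```text
clock: 14.47
eef_pos: [625.9, 125.5, 14.2]
tcp_rot: [3.141, 0.002, 0.013]
contact_force: [-1.1, 0.3, -0.3]
opening: 0.494
clock: 14.88
eef_pos: [628.9, 126.1, 134.8]
tcp_rot: [-3.141, -0.005, 0.013]
contact_force: [0.9, 0.3, 0.4]
opening: 0.703
t 14.88 dp [-25.4 266.8   4.4] ang [-0.001 -0.005 -0.001] pos [628.9 126.1 134.8] open 0.703 F [0.9 0.3 0.4]
```

```bash
python3 -m creep '[{"dp":[-2,20,0],"angular":[0,0,0],"fingers":60},{"dp":[-5,55,0],"angular":[0,0,0],"fingers":60},{"dp":[-8,90,0],"angular":[0,0,0],"fingers":60},{"dp":[-12,125,0],"angular":[0,0,0],"fingers":60},{"dp":[-15,160,0],"angular":[0,0,0],"fingers":60}]'; python3 -m creep '[{"dp":[-3,30,0],"angular":[0,0,0],"fingers":60},{"dp":[-6,60,0],"angular":[0,0,0],"fingers":60},{"dp":[-8,85,0],"angular":[0,0,0],"fingers":60},{"dp":[-10,100,0],"angular":[0,0,0],"fingers":60},{"dp":[-10,106,0],"angular":[0,0,0],"fingers":60}]'; python3 go.py 607 -141 80 -89.2;python3 - <<'E'
from h import *
for n in('side','top'):
  s=optics.grab_frame(n); cv2.imwrite(f"pics/{n}8.png",s)
a=cv2.imread('pics/side8.png')[150:350,300:500]; b=cv2.imread('pics/top8.png')[140:250,200:310]
cv2.imwrite('pics/c8.png',np.hstack([cv2.resize(a,(400,400)),cv2.resize(b,(400,400))]))
E
```

```text
clock: 15.3
eef_pos: [613.3, -35.8, 130.1]
tcp_rot: [3.142, 0.001, 0.013]
contact_force: [0.6, -1.3, -0.8]
opening: 0.701
clock: 15.72
eef_pos: [604.8, -142.6, 130.1]
tcp_rot: [3.141, 0.001, 0.011]
contact_force: [0.3, -0.4, 0.7]
opening: 0.703
t 15.72 dp [ 2.3 -1.5 50.1] ang [ 0.     0.001 -0.003] pos [ 604.8 -142.6  130.1] open 0.703 F [ 0.3 -0.4  0.7]
```

View pics/c8.png

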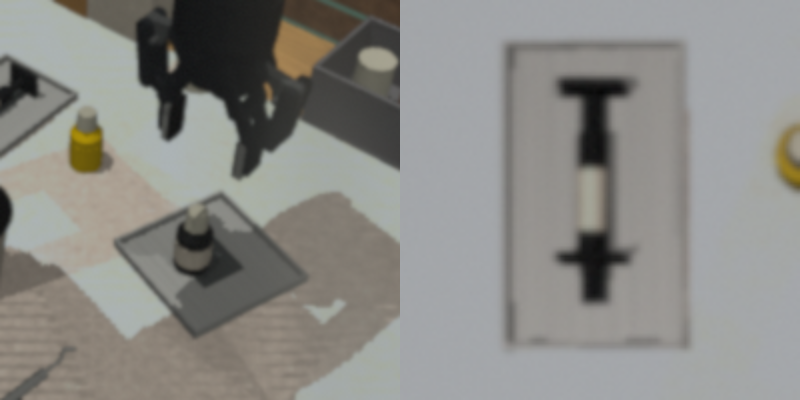

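The syringe lies on its outline: axis col ≈594 against the tray middle at 597, mid-length row 190 against 194 in the crop, so about 2 mm off. Now the bottle.

```bash
python3 -m creep '[{"dp":[1,-1,5],"angular":[0,0,0],"fingers":60},{"dp":[2,-1.5,18],"angular":[0,0,0],"fingers":60},{"dp":[2.3,-1.5,36],"angular":[0,0,0],"fingers":60},{"dp":[2.3,-1.5,50],"angular":[0,0,0],"fingers":60},{"dp":[2.3,-1.5,58],"angular":[0,0,0],"fingers":60}]'; python3 -m creep '[{"dp":[0,0,2],"angular":[0,0,0],"fingers":60},{"dp":[0,0,2],"angular":[0,0,0],"fingers":60}]'; python3 go.py 607 -141 11 -89.2;python3 - <<'E'
from h import *
for n in('side',):
  s=optics.grab_frame(n); cv2.imwrite(f"pics/{n}9.png",cv2.resize(s[200:340,330:470],(560,560)))
E
```

```text
clock: 16.23
eef_pos: [606.5, -137.3, 69.5]
tcp_rot: [-3.141, 0.003, 0.014]
contact_force: [-1.3, 0.3, -0.6]
opening: 0.702
clock: 16.4
eef_pos: [607.3, -138.2, 69.2]
tcp_rot: [-3.141, 0.002, 0.014]
contact_force: [0.2, -0.2, -0.0]
opening: 0.704
t 16.4 dp [-0.2  2.9 58.2] ang [-0.     0.002 -0.   ] pos [ 607.3 -138.2   69.2] open 0.704 F [ 0.2 -0.2 -0. ]
```

View pics/side9.png

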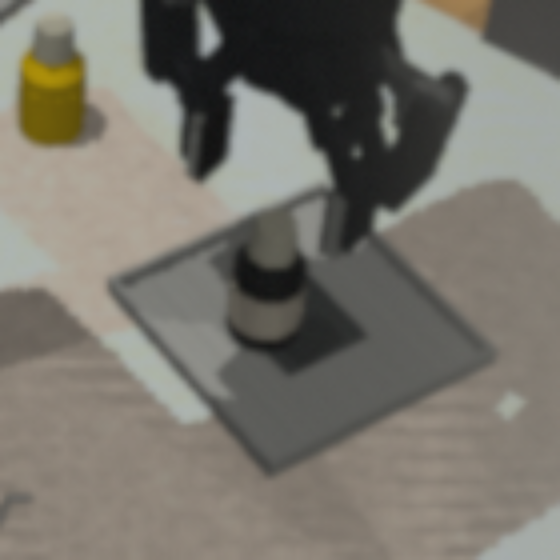

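```bash
python3 -m creep '[{"dp":[0,2,6],"angular":[0,0,0],"fingers":60},{"dp":[0,2.9,18],"angular":[0,0,0],"fingers":60},{"dp":[0,2.9,32],"angular":[0,0,0],"fingers":60},{"dp":[0,2.9,44],"angular":[0,0,0],"fingers":60},{"dp":[0,2.9,52],"angular":[0,0,0],"fingers":60}]'; python3 -m creep '[{"dp":[0,0,3],"angular":[0,0,0],"fingers":60},{"dp":[0,0,5],"angular":[0,0,0],"fingers":60},{"dp":[0,0,5],"angular":[0,0,0],"fingers":55}]'; python3 go.py 607 -141 11 -89.2
```

```text
clock: 16.87
eef_pos: [606.5, -141.8, 16.0]
tcp_rot: [-3.141, 0.002, 0.013]
contact_force: [-0.8, 0.3, 0.0]
opening: 0.707
clock: 17.12
eef_pos: [607.5, -141.9, 12.7]
tcp_rot: [-3.141, 0.001, 0.013]
contact_force: [-0.0, 0.4, 0.7]
opening: 0.641
t 17.12 dp [-0.5 -1.   1.7] ang [-0.     0.001 -0.001] pos [ 607.5 -141.9   12.7] open 0.641 F [-0.   0.4  0.7]
```

```bash
python3 -m creep '[{"dp":[0,-0.5,1.5],"angular":[0,0,0],"fingers":40},{"dp":[0,-0.5,1.5],"angular":[0,0,0],"fingers":30},{"dp":[0,-0.5,1.5],"angular":[0,0,0],"fingers":24},{"dp":[0,-0.5,1.5],"angular":[0,0,0],"fingers":24},{"dp":[0,-0.5,1.5],"angular":[0,0,0],"fingers":24}]' 30; python3 -m creep '[{"dp":[0,0,0],"angular":[0,0,0],"fingers":24},{"dp":[0,0,0],"angular":[0,0,0],"fingers":24}]'; python3 go.py 454.7 -333.3 100 -89.2
```

```text
clock: 17.53
eef_pos: [608.0, -141.5, 12.2]
tcp_rot: [3.141, -0.001, 0.013]
contact_force: [0.6, 0.3, 0.5]
opening: 0.364
clock: 17.7
eef_pos: [608.0, -141.5, 12.2]
tcp_rot: [3.141, -0.001, 0.013]
contact_force: [0.2, 0.5, 4.4]
opening: 0.363
t 17.7 dp [-155.7  189.8  -87.9] ang [ 0.    -0.001 -0.001] pos [ 608.  -141.5   12.2] open 0.363 F [0.2 0.5 4.4]
```

```bash
python3 -m creep '[{"dp":[0,0,-6],"angular":[0,0,0],"fingers":24},{"dp":[0,0,-20],"angular":[0,0,0],"fingers":24},{"dp":[0,0,-42],"angular":[0,0,0],"fingers":24},{"dp":[-5,6,-66],"angular":[0,0,0],"fingers":24},{"dp":[-18,22,-85],"angular":[0,0,0],"fingers":24}]'; python3 -m creep '[{"dp":[-20,24,0],"angular":[0,0,0],"fingers":24},{"dp":[-42,51,0],"angular":[0,0,0],"fingers":24},{"dp":[-64,78,0],"angular":[0,0,0],"fingers":24},{"dp":[-86,105,0],"angular":[0,0,0],"fingers":24},{"dp":[-106,130,0],"angular":[0,0,0],"fingers":24}]'; python3 go.py 455.5 -333.5 60 -89.2
```

```text
clock: 18.12
eef_pos: [591.6, -162.8, 99.4]
tcp_rot: [3.141, -0.002, 0.014]
contact_force: [-0.1, -0.6, 0.3]
opening: 0.368
clock: 18.53
eef_pos: [484.4, -296.3, 98.0]
tcp_rot: [3.141, -0.001, 0.013]
contact_force: [-0.1, 0.6, 0.7]
opening: 0.365
t 18.53 dp [-29.4  36.8  38. ] ang [ 0.001 -0.001 -0.001] pos [ 484.4 -296.3   98. ] open 0.365 F [-0.1  0.6  0.7]
```

```bash
python3 -m creep '[{"dp":[-14,18,3],"angular":[0,0,0],"fingers":24},{"dp":[-24,30,10],"angular":[0,0,0],"fingers":24},{"dp":[-29,37,22],"angular":[0,0,0],"fingers":24},{"dp":[-29,37,36],"angular":[0,0,0],"fingers":24},{"dp":[-29,37,48],"angular":[0,0,0],"fingers":24}]'; python3 -m creep '[{"dp":[0,0,8],"angular":[0,0,0],"fingers":24},{"dp":[0,0,16],"angular":[0,0,0],"fingers":24},{"dp":[0,0,20],"angular":[0,0,0],"fingers":24},{"dp":[0,0,20],"angular":[0,0,0],"fingers":24}]'; python3 go.py 455.5 -333.5 12.2 -89.2;python3 - <<'E'
from h import *
for n in('side',):
  s=optics.grab_frame(n); cv2.imwrite(f"pics/{n}10.png",cv2.resize(s[310:480,360:530],(560,560)))
E
```

```text
clock: 18.95
eef_pos: [457.0, -332.7, 48.3]
tcp_rot: [3.141, -0.0, 0.012]
contact_force: [-0.1, 1.3, -0.3]
opening: 0.362
clock: 19.28
eef_pos: [457.0, -331.7, 27.8]
tcp_rot: [-3.141, 0.001, 0.014]
contact_force: [-0.3, -0.8, -0.4]
opening: 0.367
t 19.28 dp [-1.5  1.8 15.6] ang [-0.001  0.001 -0.   ] pos [ 457.  -331.7   27.8] open 0.367 F [-0.3 -0.8 -0.4]
```

View pics/side10.png

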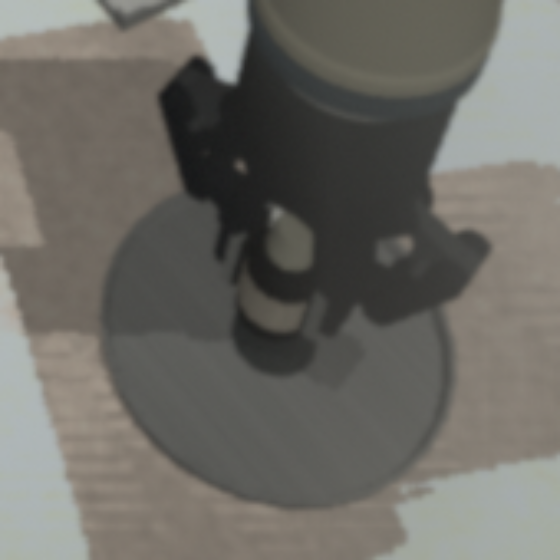

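```bash
python3 -m creep '[{"dp":[-1,1,4],"angular":[0,0,0],"fingers":24},{"dp":[-1.5,1.8,8],"angular":[0,0,0],"fingers":24},{"dp":[-1.5,1.8,12],"angular":[0,0,0],"fingers":24},{"dp":[-1.5,1.8,13.5],"angular":[0,0,0],"fingers":24},{"dp":[-1.5,1.8,14],"angular":[0,0,0],"fingers":24}]'; python3 -m creep '[{"dp":[0,0,0.5],"angular":[0,0,0],"fingers":24},{"dp":[0,0,1],"angular":[0,0,0],"fingers":24}]'; python3 go.py 455.5 -333.5 12.2 -89.2
```

```text
clock: 19.75
eef_pos: [455.4, -334.1, 14.4]
tcp_rot: [-3.141, 0.0, 0.013]
contact_force: [-0.5, 0.6, -0.4]
opening: 0.369
clock: 19.92
eef_pos: [455.7, -334.3, 13.8]
tcp_rot: [3.141, -0.0, 0.013]
contact_force: [0.6, -0.1, 0.3]
opening: 0.364
t 19.92 dp [-0.2 -0.8  1.6] ang [ 0.    -0.    -0.001] pos [ 455.7 -334.3   13.8] open 0.364 F [ 0.6 -0.1  0.3]
```

```bash
python3 -m creep '[{"dp":[0,-0.5,0.8],"angular":[0,0,0],"fingers":24},{"dp":[0,-0.5,1.5],"angular":[0,0,0],"fingers":24},{"dp":[0,-0.5,2],"angular":[0,0,0],"fingers":24},{"dp":[0,-0.5,2],"angular":[0,0,0],"fingers":24}]'; python3 go.py 455.5 -333.5 12.2 -89.2
```

```text
clock: 20.25
eef_pos: [455.7, -333.7, 12.2]
tcp_rot: [3.142, -0.0, 0.013]
contact_force: [-1.5, 0.8, 4.6]
opening: 0.362
t 20.25 dp [-0.2 -0.2 -0. ] ang [ 0.    -0.    -0.001] pos [ 455.7 -333.7   12.2] open 0.362 F [-1.5  0.8  4.6]
```

```bash
python3 -m creep '[{"dp":[0,0,0],"angular":[0,0,0],"fingers":40},{"dp":[0,0,0],"angular":[0,0,0],"fingers":55},{"dp":[0,0,0],"angular":[0,0,0],"fingers":60},{"dp":[0,0,0],"angular":[0,0,0],"fingers":60},{"dp":[0,0,-10],"angular":[0,0,0],"fingers":60}]'; python3 -m creep '[{"dp":[0,0,-22],"angular":[0,0,0],"fingers":60},{"dp":[0,0,-50],"angular":[0,0,0],"fingers":60},{"dp":[0,0,-80],"angular":[0,0,0],"fingers":60},{"dp":[0,0,-110],"angular":[0,0,0],"fingers":60},{"dp":[0,0,-140],"angular":[0,0,0],"fingers":60}]'; python3 go.py 442.5 327.5 160 -13.8
```

```text
clock: 20.67
eef_pos: [454.6, -332.9, 20.6]
tcp_rot: [-3.14, 0.002, 0.013]
contact_force: [-0.8, -0.7, -0.1]
opening: 0.705
clock: 21.08
eef_pos: [455.4, -333.6, 163.9]
tcp_rot: [3.141, -0.0, 0.013]
contact_force: [1.1, -0.6, -0.3]
opening: 0.705
t 21.08 dp [  -4.4 -661.2    3.8] ang [ 0.    -0.    -1.317] pos [ 455.4 -333.6  163.9] open 0.705 F [ 1.1 -0.6 -0.3]
```

```bash
python3 -m creep '[{"dp":[0,-18,0],"angular":[0,0,-0.04],"fingers":60},{"dp":[0,-54,0],"angular":[0,0,-0.12],"fingers":60},{"dp":[-1,-90,0],"angular":[0,0,-0.20],"fingers":60},{"dp":[-1,-126,0],"angular":[0,0,-0.28],"fingers":60},{"dp":[-1,-162,0],"angular":[0,0,-0.36],"fingers":60}]'; python3 go.py 442.5 327.5 160 -13.8
```

```text
clock: 21.5
eef_pos: [452.1, -170.4, 162.6]
tcp_rot: [3.141, -0.001, 0.376]
contact_force: [0.7, 0.0, -0.5]
opening: 0.702
t 21.5 dp [ 173.8 -466.7    2.5] ang [ 0.001 -0.    -0.954] pos [ 452.1 -170.4  162.6] open 0.702 F [ 0.7  0.  -0.5]
```

```bash
python3 -m creep '[{"dp":[13,-34,0],"angular":[0,0,-0.08],"fingers":60},{"dp":[26,-68,0],"angular":[0,0,-0.16],"fingers":60},{"dp":[39,-102,0],"angular":[0,0,-0.24],"fingers":60},{"dp":[52,-136,0],"angular":[0,0,-0.32],"fingers":60},{"dp":[65,-170,0],"angular":[0,0,-0.40],"fingers":60}]'; python3 go.py 442.5 327.5 160 -13.8
```

```text
clock: 21.92
eef_pos: [450.9, 11.9, 162.6]
tcp_rot: [3.141, -0.001, 0.777]
contact_force: [0.2, -0.4, 0.7]
opening: 0.703
t 21.92 dp [ 215.2 -231.     2.6] ang [ 0.001 -0.001 -0.553] pos [450.9  11.9 162.6] open 0.703 F [ 0.2 -0.4  0.7]
```

```bash
python3 -m creep '[{"dp":[24,-26,0],"angular":[0,0,-0.08],"fingers":60},{"dp":[48,-52,0],"angular":[0,0,-0.16],"fingers":60},{"dp":[72,-78,0],"angular":[0,0,-0.24],"fingers":60},{"dp":[96,-104,0],"angular":[0,0,-0.32],"fingers":60},{"dp":[120,-129,0],"angular":[0,0,-0.40],"fingers":60}]'
python3 - <<'E'
from h import *
for n in('side','top'):
  s=optics.grab_frame(n); cv2.imwrite(f"pics/{n}11.png",s)
a=cv2.imread('pics/side11.png')[350:480,380:510]; b=cv2.imread('pics/top11.png')[235:335,435:535]
cv2.imwrite('pics/c11.png',np.hstack([cv2.resize(a,(400,400)),cv2.resize(b,(400,400))]))
E
python3 go.py 442.5 327.5 130 -13.8
```

```text
clock: 22.33
eef_pos: [446.6, 188.2, 162.6]
tcp_rot: [3.141, -0.001, 1.177]
contact_force: [1.2, -0.1, -0.1]
opening: 0.696
t 22.43 dp [124.7 -56.8  33. ] ang [ 0.001 -0.002 -0.15 ] pos [447.4 190.6 162.8] open 0.708 F [-0.3 -0.9  0.7]
```

View pics/c11.png

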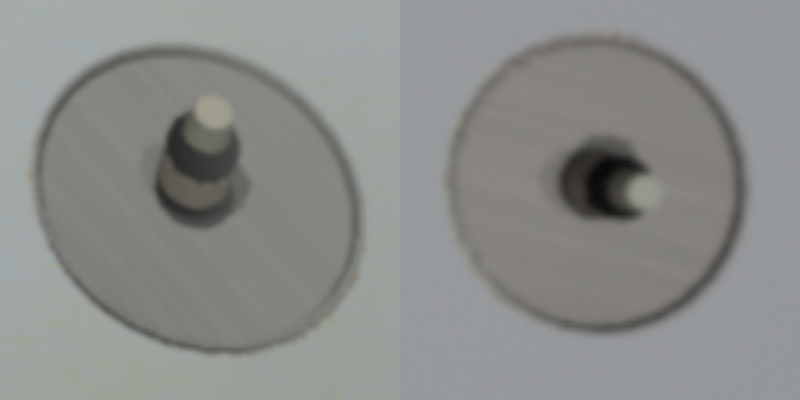

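The bottle stands upright on the disc outline: disc ring around it at (200,185) in the side crop, near the tray middle (598,183) in the top crop. Next the tooth.

```bash
python3 -c "
from h import *
T=Cam('top');print(T.on(435+245/4,235+192/4,69))"; python3 -m creep '[{"dp":[34,-15,0],"angular":[0,0,-0.05],"fingers":60},{"dp":[68,-31,3],"angular":[0,0,-0.10],"fingers":60},{"dp":[98,-45,10],"angular":[0,0,-0.15],"fingers":60},{"dp":[116,-53,20],"angular":[0,0,-0.15],"fingers":60},{"dp":[124,-57,32],"angular":[0,0,-0.15],"fingers":60}]'; python3 -m creep '[{"dp":[0,0,10],"angular":[0,0,0],"fingers":60},{"dp":[0,0,30],"angular":[0,0,0],"fingers":60},{"dp":[0,0,50],"angular":[0,0,0],"fingers":60},{"dp":[0,0,60],"angular":[0,0,0],"fingers":60},{"dp":[0,0,60],"angular":[0,0,0],"fingers":60}]'; python3 go.py 442.5 327.5 16 -13.8
```

```text
[ 454.32351477 -333.84614317   69.        ]
clock: 22.85
eef_pos: [443.2, 325.1, 130.5]
tcp_rot: [3.14, -0.002, 1.324]
contact_force: [0.2, 0.3, -0.6]
opening: 0.707
clock: 23.27
eef_pos: [441.1, 320.2, 67.5]
tcp_rot: [-3.139, 0.004, 1.321]
contact_force: [-0.0, -0.9, -0.4]
opening: 0.703
t 23.27 dp [ 7.6 -0.3 51.5] ang [-0.003  0.004 -0.009] pos [441.1 320.2  67.5] open 0.703 F [-0.  -0.9 -0.4]
```

```bash
python3 -m creep '[{"dp":[3,0,0],"angular":[0,0,0],"fingers":60},{"dp":[3,0,0],"angular":[0,0,-0.009],"fingers":60}]'; python3 go.py 442.5 327.5 16 -13.8
```

```text
clock: 23.43
eef_pos: [444.2, 325.8, 70.7]
tcp_rot: [3.141, -0.001, 1.331]
contact_force: [0.4, 0.6, 0.3]
opening: 0.702
t 23.43 dp [ 1.2 -2.1 54.7] ang [ 0.001 -0.001  0.001] pos [444.2 325.8  70.7] open 0.702 F [0.4 0.6 0.3]
```

```bash
python3 -m creep '[{"dp":[1,-1,6],"angular":[0,0,0],"fingers":60},{"dp":[1,-2,18],"angular":[0,0,0],"fingers":60},{"dp":[1,-2,32],"angular":[0,0,0],"fingers":60},{"dp":[1,-2,44],"angular":[0,0,0],"fingers":60},{"dp":[1,-2,50],"angular":[0,0,0],"fingers":60}]';python3 -m creep '[{"dp":[0,0,2],"angular":[0,0,0],"fingers":60},{"dp":[0,0,3],"angular":[0,0,0],"fingers":60},{"dp":[0,0,3],"angular":[0,0,0],"fingers":60}]'; python3 go.py 442.5 327.5 17 -13.8
```

```text
clock: 23.85
eef_pos: [440.7, 326.6, 18.0]
tcp_rot: [-3.14, 0.001, 1.332]
contact_force: [-0.3, -0.3, 0.2]
opening: 0.699
clock: 24.1
eef_pos: [441.7, 327.2, 16.7]
tcp_rot: [-3.142, 0.0, 1.332]
contact_force: [0.5, -0.5, 0.2]
opening: 0.704
t 24.1 dp [ 0.5  0.7 -0.3] ang [-0.     0.     0.002] pos [441.7 327.2  16.7] open 0.704 F [ 0.5 -0.5  0.2]
```

```bash
python3 -m creep '[{"dp":[0,0.5,-0.5],"angular":[0,0,0],"fingers":40},{"dp":[0,0.5,-0.5],"angular":[0,0,0],"fingers":30},{"dp":[0,0.5,-0.5],"angular":[0,0,0],"fingers":25},{"dp":[0,0.5,-0.5],"angular":[0,0,0],"fingers":25},{"dp":[0,0.5,-0.5],"angular":[0,0,0],"fingers":25}]' 30;python3 -m creep '[{"dp":[0,0,0],"angular":[0,0,0],"fingers":25},{"dp":[0,0,0],"angular":[0,0,0],"fingers":25}]'; python3 go.py 619 -150.6 140 -17.1
```

```text
clock: 24.52
eef_pos: [442.6, 327.4, 18.0]
tcp_rot: [3.141, -0.001, 1.332]
contact_force: [-0.2, -0.9, 6.1]
opening: 0.394
clock: 24.68
eef_pos: [442.6, 327.4, 18.0]
tcp_rot: [3.141, -0.001, 1.332]
contact_force: [-0.7, -1.0, 4.9]
opening: 0.389
t 24.68 dp [-422.5  284.7 -122.2] ang [ 0.001 -0.001  0.059] pos [442.6 327.4  18. ] open 0.389 F [-0.7 -1.   4.9]
```

```bash
python3 -m creep '[{"dp":[0,0,-6],"angular":[0,0,0],"fingers":25},{"dp":[0,0,-20],"angular":[0,0,0],"fingers":25},{"dp":[0,0,-44],"angular":[0,0,0],"fingers":25},{"dp":[0,0,-70],"angular":[0,0,0],"fingers":25},{"dp":[-6,4,-98],"angular":[0,0,0],"fingers":25}]';python3 -m creep '[{"dp":[-15,10,-20],"angular":[0,0,0],"fingers":25},{"dp":[-38,25,-34],"angular":[0,0,0],"fingers":25},{"dp":[-64,43,-40],"angular":[0,0,0],"fingers":25},{"dp":[-90,61,-40],"angular":[0,0,0],"fingers":25},{"dp":[-116,79,-40],"angular":[0,0,0],"fingers":25}]'; python3 go.py 620.2 -150.3 140 -17.1
```

```text
clock: 25.1
eef_pos: [443.7, 320.4, 116.0]
tcp_rot: [-3.14, 0.001, 1.332]
contact_force: [0.7, 0.5, -0.5]
opening: 0.393
clock: 25.52
eef_pos: [494.2, 187.7, 156.3]
tcp_rot: [3.141, -0.001, 1.332]
contact_force: [0.5, 0.4, -1.3]
opening: 0.394
t 25.52 dp [-298.7  202.2   16.3] ang [ 0.001 -0.001  0.06 ] pos [494.2 187.7 156.3] open 0.394 F [ 0.5  0.4 -1.3]
```

```bash
python3 -m creep '[{"dp":[-26,18,0],"angular":[0,0,0.01],"fingers":25},{"dp":[-53,36,0],"angular":[0,0,0.02],"fingers":25},{"dp":[-80,54,0],"angular":[0,0,0.03],"fingers":25},{"dp":[-107,72,0],"angular":[0,0,0.04],"fingers":25},{"dp":[-134,91,0],"angular":[0,0,0.06],"fingers":25}]';python3 go.py 620.2 -150.3 140 -17.1
```

```text
clock: 25.93
eef_pos: [550.3, 35.5, 155.5]
tcp_rot: [-3.141, 0.0, 1.271]
contact_force: [0.1, 0.6, -0.8]
opening: 0.394
t 25.93 dp [-156.9  121.6   15.5] ang [-0.     0.    -0.001] pos [550.3  35.5 155.5] open 0.394 F [ 0.1  0.6 -0.8]
```

```bash
python3 -m creep '[{"dp":[-26,20,0],"angular":[0,0,0],"fingers":25},{"dp":[-53,41,0],"angular":[0,0,0],"fingers":25},{"dp":[-79,61,0],"angular":[0,0,0],"fingers":25},{"dp":[-105,81,0],"angular":[0,0,0],"fingers":25},{"dp":[-127,98,0],"angular":[0,0,0],"fingers":25}]';python3 -m creep '[{"dp":[-15,12,3],"angular":[0,0,0],"fingers":25},{"dp":[-25,19,12],"angular":[0,0,0],"fingers":25},{"dp":[-29,23,26],"angular":[0,0,0],"fingers":25},{"dp":[-30,23.5,44],"angular":[0,0,0],"fingers":25},{"dp":[-30,23.5,60],"angular":[0,0,0],"fingers":25}]';python3 go.py 620.2 -150.3 60 -17.1
```

```text
clock: 26.35
eef_pos: [606.9, -115.3, 155.5]
tcp_rot: [-3.142, 0.0, 1.271]
contact_force: [-0.1, 0.3, -1.2]
opening: 0.392
clock: 26.77
eef_pos: [619.5, -148.2, 93.3]
tcp_rot: [-3.14, -0.0, 1.272]
contact_force: [0.7, -0.9, -1.8]
opening: 0.395
t 26.77 dp [-1.8  1.4 33.3] ang [-0.002 -0.    -0.001] pos [ 619.5 -148.2   93.3] open 0.395 F [ 0.7 -0.9 -1.8]
```

```bash
python3 -m creep '[{"dp":[-1,0.5,14],"angular":[0,0,0],"fingers":25},{"dp":[-1,1,30],"angular":[0,0,0],"fingers":25},{"dp":[-1,1,46],"angular":[0,0,0],"fingers":25},{"dp":[-1,1,56],"angular":[0,0,0],"fingers":25},{"dp":[-1,1,62],"angular":[0,0,0],"fingers":25}]';python3 -m creep '[{"dp":[0,0,3],"angular":[0,0,0],"fingers":25},{"dp":[0,0,5],"angular":[0,0,0],"fingers":25},{"dp":[0,0,5],"angular":[0,0,0],"fingers":25},{"dp":[0,0,5],"angular":[0,0,0],"fingers":25}]';python3 go.py 620.2 -150.3 17 -17.1
python3 - <<'E'
from h import *
for n in('side',):
  s=optics.grab_frame(n); cv2.imwrite(f"pics/{n}12.png",cv2.resize(s[200:340,330:470],(560,560)))
E
```

```text
clock: 27.18
eef_pos: [619.7, -149.0, 31.1]
tcp_rot: [-3.139, 0.0, 1.273]
contact_force: [-0.5, 0.4, -1.5]
opening: 0.394
clock: 27.52
eef_pos: [621.5, -150.0, 28.9]
tcp_rot: [3.141, -0.0, 1.272]
contact_force: [0.3, 1.4, -0.5]
opening: 0.397
t 27.52 dp [-0.6 -1.2 11.9] ang [ 0.001 -0.    -0.001] pos [ 621.5 -150.    28.9] open 0.397 F [ 0.3  1.4 -0.5]
```

View pics/side12.png

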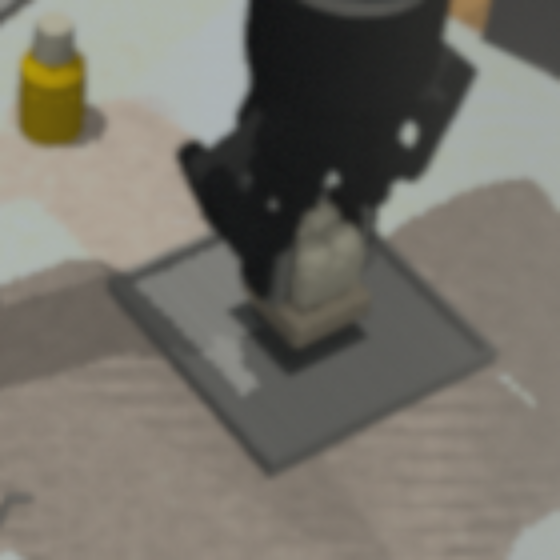

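The tooth hangs upright, aligned with and directly above the square outline. Lower it.

```bash
python3 -m creep '[{"dp":[-0.5,-1,3],"angular":[0,0,0],"fingers":25},{"dp":[-0.5,-1,6],"angular":[0,0,0],"fingers":25},{"dp":[-0.5,-1,8],"angular":[0,0,0],"fingers":25},{"dp":[-0.5,-1,9],"angular":[0,0,0],"fingers":25},{"dp":[-0.5,-1,10],"angular":[0,0,0],"fingers":25}]';python3 -m creep '[{"dp":[0,0,0.7],"angular":[0,0,0],"fingers":25},{"dp":[0,0,1.4],"angular":[0,0,0],"fingers":25},{"dp":[0,0,2],"angular":[0,0,0],"fingers":25},{"dp":[0,0,2],"angular":[0,0,0],"fingers":25}]';python3 go.py 620.2 -150.3 17 -17.1
```

```text
clock: 27.98
eef_pos: [619.8, -150.2, 18.0]
tcp_rot: [-3.141, 0.0, 1.272]
contact_force: [-0.8, -0.5, -1.4]
opening: 0.392
clock: 28.32
eef_pos: [619.9, -150.2, 17.0]
tcp_rot: [-3.141, 0.0, 1.272]
contact_force: [-2.7, 0.2, 6.1]
opening: 0.398
t 28.32 dp [-0.   0.3 -0. ] ang [-0.     0.    -0.001] pos [ 619.9 -150.2   17. ] open 0.398 F [-2.7  0.2  6.1]
```

```bash
python3 -m creep '[{"dp":[0,0,0],"angular":[0,0,0],"fingers":40},{"dp":[0,0,0],"angular":[0,0,0],"fingers":55},{"dp":[0,0,0],"angular":[0,0,0],"fingers":60},{"dp":[0,0,0],"angular":[0,0,0],"fingers":60},{"dp":[0,0,-10],"angular":[0,0,0],"fingers":60}]'; python3 -m creep '[{"dp":[0,0,-22],"angular":[0,0,0],"fingers":60},{"dp":[0,0,-50],"angular":[0,0,0],"fingers":60},{"dp":[0,0,-80],"angular":[0,0,0],"fingers":60},{"dp":[0,0,-110],"angular":[0,0,0],"fingers":60},{"dp":[0,0,-140],"angular":[0,0,0],"fingers":60}]'; python3 go.py 430 250 170 20
```

```text
clock: 28.73
eef_pos: [618.6, -149.9, 24.8]
tcp_rot: [-3.139, 0.0, 1.272]
contact_force: [-0.7, -0.6, -0.0]
opening: 0.704
clock: 29.15
eef_pos: [619.8, -150.1, 168.4]
tcp_rot: [3.141, -0.0, 1.272]
contact_force: [0.4, -0.0, 0.7]
opening: 0.699
t 29.15 dp [ 326.5 -299.2   -1.6] ang [ 0.     0.    -0.648] pos [ 619.8 -150.1  168.4] open 0.699 F [ 0.4 -0.   0.7]
```

```bash
python3 -m creep '[{"dp":[20,-18,0],"angular":[0,0,-0.04],"fingers":60},{"dp":[46,-42,0],"angular":[0,0,-0.09],"fingers":60},{"dp":[72,-66,0],"angular":[0,0,-0.14],"fingers":60},{"dp":[98,-90,0],"angular":[0,0,-0.19],"fingers":60},{"dp":[124,-114,0],"angular":[0,0,-0.24],"fingers":60}]'; python3 go.py 430 250 170 20
```

```text
clock: 29.57
eef_pos: [546.7, 3.0, 167.1]
tcp_rot: [3.141, -0.0, 1.514]
contact_force: [-0.2, 0.6, 0.3]
opening: 0.705
t 29.57 dp [ 239.9 -130.6   -3. ] ang [ 0.001  0.    -0.406] pos [546.7   3.  167.1] open 0.705 F [-0.2  0.6  0.3]
```

```bash
python3 -m creep '[{"dp":[32,-17,0],"angular":[0,0,-0.06],"fingers":60},{"dp":[64,-35,0],"angular":[0,0,-0.12],"fingers":60},{"dp":[96,-52,0],"angular":[0,0,-0.18],"fingers":60},{"dp":[128,-70,0],"angular":[0,0,-0.24],"fingers":60},{"dp":[160,-87,0],"angular":[0,0,-0.30],"fingers":60}]'; python3 -m creep '[{"dp":[25,-5,0],"angular":[0,0,0],"fingers":60},{"dp":[50,-10,0],"angular":[0,0,0],"fingers":60},{"dp":[70,-10,0],"angular":[0,0,0],"fingers":60},{"dp":[80,-10,0],"angular":[0,0,0],"fingers":60},{"dp":[80,-10,0],"angular":[0,0,0],"fingers":60}]'; python3 go.py 430 250 170 20
python3 - <<'E'
from h import *
for n in('side','top'):
  cv2.imwrite(f"pics/{n}13.png",optics.grab_frame(n))
E
```

```text
clock: 29.98
eef_pos: [469.1, 168.1, 167.1]
tcp_rot: [3.141, -0.0, 1.814]
contact_force: [0.6, 1.2, 0.5]
opening: 0.702
clock: 30.4
eef_pos: [441.2, 243.6, 166.9]
tcp_rot: [3.141, -0.001, 1.814]
contact_force: [0.4, -0.3, -0.1]
opening: 0.701
t 30.4 dp [ 8.9 -9.3 -3.1] ang [ 0.001 -0.    -0.106] pos [441.2 243.6 166.9] open 0.701 F [ 0.4 -0.3 -0.1]
```

View pics/top13.png

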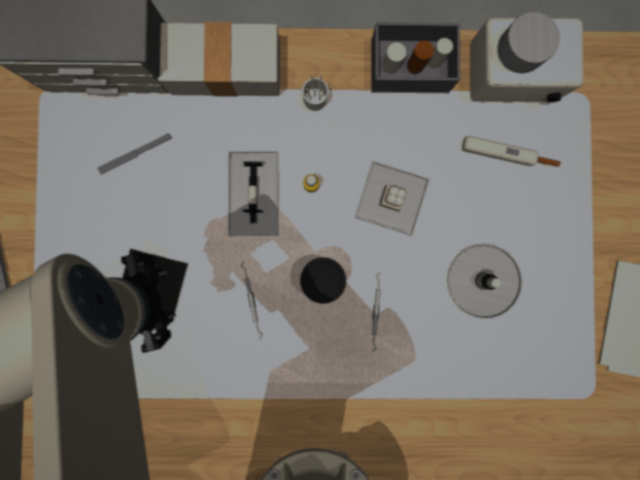

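View pics/side13.png

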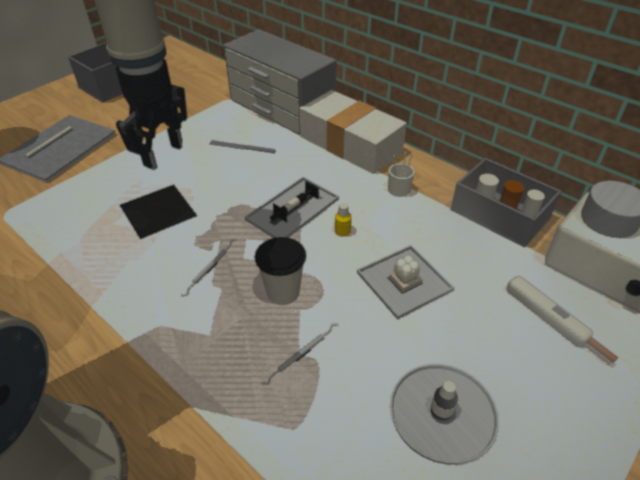

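All three are in their own trays and the cup stands at (323,280). One numeric check before handing in.

Run:
```python
from meas import *
t=cv2.imread('pics/top13.png')
w,px=rect(t,T,395,197,14,lambda c:(c.min(2)>108)&(c[...,2]-c[...,0]>6),45); print('crown',cv2.minAreaRect(w))
w,px=rect(t,T,493,282,9,lambda c:c.min(2)>90,69); print('cap',cv2.minAreaRect(w),px.min(0),px.max(0))
w,px=rect(t,T,253,192,34,lambda c:c.sum(2)<130,17); print('syr',px.min(0),px.max(0),cv2.minAreaRect(w))
z=lambda u,v,h:cv2.resize(t[v-h:v+h,u-h:u+h],(266,266),interpolation=cv2.INTER_CUBIC)
cv2.imwrite('pics/c13.png',np.hstack([z(254,193,46),z(392,198,40),z(485,281,42)]))
```

```text
crown ((614.8560180664062, -154.17105102539062), (34.40040588378906, 38.27922058105469), 74.05137634277344)
cap ((457.0821533203125, -326.9063720703125), (32.959163665771484, 33.70520782470703), 0.2325396090745926) [483.58333333 272.58333333] [501.41666667 290.41666667]
syr [244.25       161.91666667] [261.08333333 184.58333333] ((664.8568115234375, 126.64710998535156), (45.16828536987305, 33.341285705566406), 0.3893428146839142)
```

View pics/c13.png

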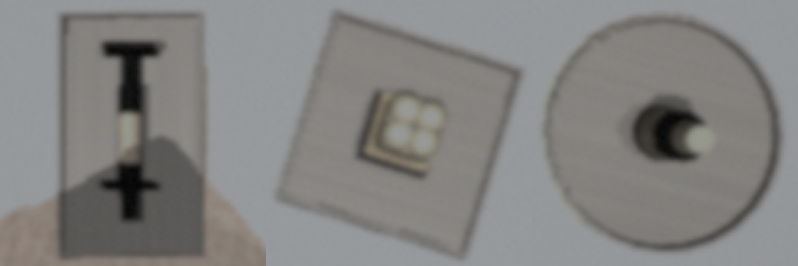

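```bash
python3 -c "
from h import *
T=Cam('top')
print(T.on(397.1,195.6,47),T.on(443+(700-532)/3.167,239+138/3.167,69))
r.sign_off()"
```

```text
[ 618.5604907  -154.20232363   47.        ] [ 455.10831712 -333.47654253   69.        ]
the job is handed in; nothing more can be done
```

I parked the tooth model on the rubber pad, then moved the syringe to the long tray, the bottle to the round tray, and the tooth model from the pad to the square tray. I handed the job in at about 30.5 s of the 112 s allowed, with the gripper high and clear of everything.

| Item | Offset from tray middle (top camera) | State |
|---|---|---|
| Bottle | under 1 mm | upright |
| Syringe | about 2 mm | lies along the tray's length, on its outline |
| Tooth model | about 3.5 mm (y −154 against −150.6) | upright, square to the tray |

- **Cup and yellow bottle:** the cup still stands where it was, and the yellow look-alike bottle was not touched.
- **Forces:** the highest wrist force I read was about 9 N.
- **Tooth position disagreement:** the robot's own reading at release was (619.9, −150.2), which is within 1 mm of the middle. The tooth reading above is from cusp positions picked by eye in a crop; the automatic mask for the tooth also picked up its base, so I did not use it.
- **Other failed checks:** the automatic masks for the bottle cap and the syringe also failed in the last picture. Their positions come from pixels picked by eye in the close crops.
- **Side camera:** early on, it disagreed with the top camera by up to 5 mm, so I relied on the top camera.
- **One move missed its target:** early on I sent a move before reading the previous result, so it stopped about 50 mm off. It was high above the desk and touched nothing.

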